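# Sleeve a suspect battery cell and lift it with tongs

## Robot

A 6-joint arm with a two-finger parallel gripper is mounted at the origin on a cart in front of the work surface, level with it; the furniture and walls round the work are solid. World frame = base frame: x ahead of the robot, y to its left, z up, the work surface at z = 0. Lengths are in mm, angles in rad, forces in N, time in s.
With the tool pointing down it reaches from about 400 to 925 mm from the base axis. Payload 12.5 kg.
Tool frame: the origin (TCP) lies on the mounting face of the last link; the fingertips stand 190 mm ahead of it and the grasp point (between the pads) lies 171 mm ahead of it (env.grasp_offset is the distance from the TCP to the grasp point, in mm); z points along the fingers, y is the direction in which the jaws open and shut (so a half turn about z gives the same grasp; the last joint's range is limited). The gripper opens to 95 mm and grips with 3 to 60 N. Pads are 20 mm wide; open, the fingers measure 119 mm over their backs; the gripper's body (75 mm by 180 mm) begins 59 mm behind the grasp point.
Start: joints at [-1.304, 0.491, 1.559, -0, 1.092, -0.106], TCP at [227.659, -582.062, 404.761] pointing down, gripper open.
Joint ranges: [-3.1, 3.1], [-0.84, 2.19], [0.05, 2.79], [-1.13, 4.28], [0.06, 2.93], [-2.69, 2.69]. Speed limits (rad/s): [2.22, 2.22, 2.79, 3.14, 3.14, 3.14].

## Interface

Orientations are given as [roll, pitch, yaw] about the fixed x, y, z axes, in that order (R = Rz(yaw) Ry(pitch) Rx(roll)).
In Python, from cell import env, viewer gives the robot as it stands.
- The arm moves only by the tool play_rows, never from a script. Its argument "increments" is a list of rows, each an object of numbers: "dx", "dy", "dz": the shift along the tool's x, y, z in mm; "rx", "ry", "rz": the turn, a rotation vector about the tool's x, y, z in units of 6 degrees (1.0 is 6 degrees). A call has 1 to 8 rows; each row is the pose to reach, as a shift and turn from the pose measured when the call began, along the tool's axes at that moment; what a row does not reach only later rows make up. A row lasts 1/12 s, in which the tool goes at most 41.7 mm and 7.16 degrees, less where a joint would pass 70% of its speed; a pose out of reach is approached as far as the arm can. A call with a gripper value outside its range is refused whole. "fingers" is the opening, from 0 (shut) to 1 (fully open), set as the call begins (left out, the last holds). The fingers move at their own pace and stop on an object; the grip force is fixed at half the most. Time passes only in rows, so rows that repeat a pose let the fingers close. It gives the time, the measured TCP pose, the force and the opening at its end, in the units of the state.
- env.state(): the state, without advancing time (a new reading comes with each control period).
- viewer.read_camera(name): name is "scene" or "top" or "wrist"; returns a dict with "image" (384x512x3 uint8, red, green, blue), "fx", "fy", "cx", "cy" (pixels), "k1" (the pictures are not rectified: a ray, as slopes to the right and down, at radius r is drawn at 1 + k1 r^2 times it, then the intrinsics apply), "rvec" (rotation vector, rad) and "tvec" (3), from world to camera coordinates, as OpenCV has them. Camera axes: x right, y down, z forward; pixel columns grow to the right and rows downward; lengths in mm; the calibration is good to about 2 mm. A picture is of the moment at which its call begins. There is no depth.
- env.job_done(): hands the job in, once; it reports no verdict.
The state is a dict: "t": time; "joints": joint angles; "qvel": joint speeds; "tau": joint torques, N m; "eef_pos": TCP position; "tcp_rot": TCP orientation; "ft_force": force on the tool from outside, world axes, zero at the start; "moment": the same for the moment, N m; "opening": opening from 0.0 (shut) to 1.0 (fully open).
Only numpy, scipy, OpenCV 4.12 (cv2) and the standard library are available. Lean on these libraries where they do the work, as an engineer would, in place of code of your own. Each camera call takes 0.05 s, during which the arm holds its last target.

## Task

Take the taller of the two battery cells out of the rack and slide it all the way down into the upright metal tube, then let go of it. Then pick up the sprung tongs, close their jaws on the tube (never carry the tube with the gripper itself) and lift it, cell inside and upright, about 10 cm off the bench. Finish while still holding it there in the tongs, and leave the shorter cell, the handheld tester and the small fan where they are.

Things in the scene. Friction and masses are not known exactly. Their poses are not given: they have to be found in the camera images.
- cell_mid (a point): the tall battery cell: a grey upright cylinder 18 mm in diameter, 65 mm long, about 45 g, standing in one of the rack's two pockets. The point is its centre, 32.5 mm above its foot; z runs up its axis. Its lowest 15 mm are in the pocket at the start.
- short_cell_mid (a point): the short battery cell, to be left: the same grey cylinder 18 mm in diameter but only 50 mm long, standing in the other pocket. The point is its centre, 25 mm above its foot.
- rack: black rack block fixed to the bench, 50 mm (x) by 130 mm (y) by 20 mm high, with two round pockets 20 mm wide and 15 mm deep at y = +35 and -35 mm. Which cell is in which pocket varies. Origin: centre of its underside.
- tube_mid (a point): loose upright metal tube, ~110 g, 46 mm high, 27.5 mm outside; foot flange 44 mm wide, 4 mm high; mouth flared to 33 mm outside over the top 6 mm. Bore 21.5 mm, floor 4 mm above the foot. Point: on its axis 23 mm above the foot; z up its axis. With the cell fully home, the cell's top is 23 mm above the mouth and its centre 13.5 mm above this point.
- tongs_grip (a point): sprung tongs, loose, ~90 g, 22 mm high, 195 mm long, lying with both arms level. Point: where to grip, midway between the arms' black sleeves, 11 mm above the underside. x runs from the hinge block (74 to 96 mm behind) to the jaws (85 mm ahead), y to the left arm, z up. Sleeves 60 mm long, 22 mm high, 55 mm wide over their outer faces here when free; squeezed together along y they close the jaws.
- tongs_jaw (a point): point midway between the tongs' two V-shaped rubber jaws, where the tube's axis should be; 85 mm ahead of the grip point, same height and axes. Jaws 18 mm high, reaching 14 mm ahead and behind; they fit the tube's 27.5 mm body. Gap here 75 mm free; 59 mm (45 mm between the jaws' edges) with the sleeves squeezed to 47 mm.
- tongs_left (a joint): closing angle of each tongs arm (both move alike): 0 free and open; 0.15 on the tube (32 mm over the sleeves); 0.19 shut empty. The spring presses back on each finger with 4 N open, 6 N at 45 to 50 mm over the sleeves, 10 N on the tube: squeezed to 45 to 50 mm the tongs can be carried by their own spring, jaws still wide.
- tester: bystander: black handheld meter, 142x65x30 mm, flat on the bench in front of the monitor, right of the tube. Origin: centre of its underside.
- fan_module: bystander: small black square fan, 40x40x15 mm, flat on the bench on the right, beyond the tongs. Origin: centre of its underside.
Things that resemble listed ones, but are neither listed nor needed, are in the scene too. Of the things shaped like the part that bears tube_mid, the aluminium one is meant.

How it is judged:
By the outcome, as a careful person would: the job done as asked, in the order asked, and still so for the second after the job is handed in, while the arm keeps its last pose, push and grip.
It also fails if it takes over 67 s, if anything falls off the work surface, if the arm or the gripper's body presses on something with over 40 N, if the wrist force passes 120 N, or if a joint passes its speed limit or range.

## Working session

There is one attempt and no reset: what is moved stays moved. The work goes in short steps, Python scripts to look and compute and a tool call to move; the robot and the scene stay as the last step left them, time stands still between calls to the robot, and variables do not carry over. Pictures are saved under pics/ and viewed, and the job is handed in when it is done.

Besides the shell and the picture viewer there is one more tool, called after "Emit:" as name(argument=value, ...), one argument or row to a line, values as JSON. play_rows: Moves the arm, as the interface text tells. Its arguments: {"type":"object","properties":{"increments":{"type":"array","items":{"type":"object","properties":{"dx":{"type":"number"},"dy":{"type":"number"},"dz":{"type":"number"},"rx":{"type":"number"},"ry":{"type":"number"},"rz":{"type":"number"}}}},"fingers":{"type":"number"}},"required":["increments"]}

```bash
ls; mkdir -p pics; python3 - <<'E'
from cell import env, viewer
import cv2,json
s=env.state();print({k:(s[k]) for k in s})
for n in ["scene","top","wrist"]:
    d=viewer.read_camera(n)
    cv2.imwrite(f"pics/{n}0.png",d["image"][:,:,::-1])
    print(n,{k:d[k] for k in d if k!="image"})
E
```

```text
pics
{'t': 0.0, 'joints': array([-1.30361983e+00,  4.91584624e-01,  1.55944242e+00, -5.57332455e-06,
        1.09168332e+00, -1.05614202e-01]), 'qvel': array([ 0.00104033, -0.00142505,  0.00218458, -0.00179449,  0.00073093,
       -0.00030474]), 'tau': array([-1.97630565e-03, -6.12650371e+01, -2.58179730e+01,  6.91940566e-02,
        4.82693198e-02, -1.42282779e-04]), 'eef_pos': array([ 227.64096407, -582.04307698,  404.14847263]), 'tcp_rot': array([-3.14048065e+00, -1.12911637e-04,  3.72793205e-01]), 'ft_force': array([ 0.96205426,  0.03115909, -0.31280383]), 'moment': array([ 0.00207343, -0.00668838,  0.06096231]), 'opening': 1.0047168601009833}
scene {'fx': 409.0908445481977, 'fy': 409.0908445481977, 'cx': 247.7238549953201, 'cy': 194.37770833203783, 'k1': -0.08628383450681071, 'rvec': array([ 1.19273904, -2.27402039,  0.99526295]), 'tvec': array([239.48925007, 364.74197027, 848.04394948])}
top {'fx': 391.88161268613516, 'fy': 391.88161268613516, 'cx': 255.379854529675, 'cy': 194.67180656829203, 'k1': 0.019597787478231446, 'rvec': array([ 2.17258683, -2.22896488,  0.09225348]), 'tvec': array([ -61.84328994,  514.04509834, 1065.18326895])}
wrist {'fx': 306.3226991768011, 'fy': 306.3226991768011, 'cx': 251.6619910347869, 'cy': 188.46500500989038, 'k1': -0.07865466571532125, 'rvec': array([-2.42844297,  1.65926182,  0.19707152]), 'tvec': array([-624.33681521,  -26.82488021,  388.63346267])}
```

View pics/scene0.png

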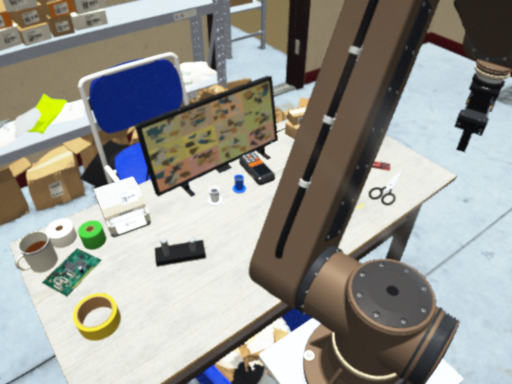

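View pics/top0.png

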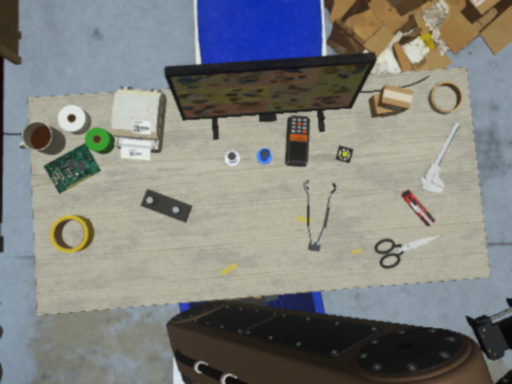

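View pics/wrist0.png

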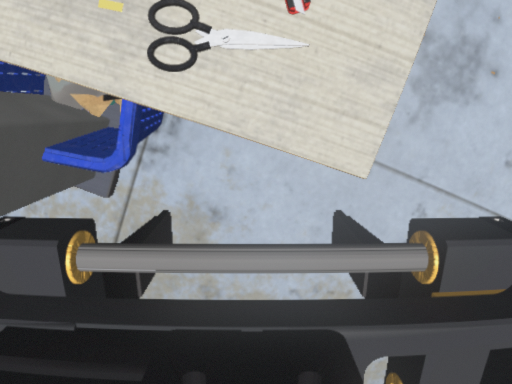

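```bash
cat > h.py <<'E'
from cell import env, viewer
import cv2, numpy as np
from scipy.spatial.transform import Rotation as R
def cam(n):
    d=viewer.read_camera(n); d["R"]=cv2.Rodrigues(np.array(d["rvec"]))[0]; return d
def ray(d,u,v):
    K=np.array([[d["fx"],0,d["cx"]],[0,d["fy"],d["cy"]],[0,0,1]])
    p=cv2.undistortPointsIter(np.array([[[u,v]]],float),K,np.array([d["k1"],0,0,0.]),None,None,(3,50,1e-9))[0,0]
    r=d["R"].T@np.array([p[0],p[1],1]); c=-d["R"].T@np.array(d["tvec"]); return c,r
def at(d,u,v,z):
    c,r=ray(d,u,v); return (c+r*(z-c[2])/r[2])
def proj(d,P):
    K=np.array([[d["fx"],0,d["cx"]],[0,d["fy"],d["cy"]],[0,0,1]])
    return cv2.projectPoints(np.array(P,float).reshape(-1,1,3),np.array(d["rvec"]),np.array(d["tvec"]),K,np.array([d["k1"],0,0,0.]))[0][:,0]
def save(img,name,box=None,s=1):
    if box: u0,v0,u1,v1=box; img=img[v0:v1,u0:u1]
    img=cv2.resize(img,None,fx=s,fy=s,interpolation=cv2.INTER_CUBIC)
    cv2.imwrite(f"pics/{name}.png",img[:,:,::-1])
def tomove(P,yaw=None):
    """shift in tool axes from current pose to TCP P"""
    s=env.state(); M=R.from_euler('xyz',s["tcp_rot"])
    print("t",s["t"],"pos",s["eef_pos"].round(1),"rpy",s["tcp_rot"].round(4),"shift",(M.inv().apply(np.array(P)-s["eef_pos"])).round(1))
    if yaw is not None:
        T=R.from_euler('xyz',[np.pi,0,yaw]); print("rotvec6",((M.inv()*T).as_rotvec()/np.radians(6)).round(2))
E
python3 - <<'E'
from h import *
d=cam("top")
save(d["image"],"top_a",(110,120,380,270),2.9)
for n,u,v,z in [("rackL",150,200,50),("rackR",178,210,50),("tube",232,157,46),("blue",264,156,46),("tongs hinge",314,246,22),("jawL",307,184,22),("jawR",333,184,22),("fan",344,154,15),("tester",297,140,30)]:
    print(n,at(d,u,v,z).round(0))
c=-d["R"].T@np.array(d["tvec"]);print(c)
d=cam("wrist");c=-d["R"].T@np.array(d["tvec"]);print(c, d["R"][2])
save(cam("scene")["image"],"scene_a",(130,140,290,280),4)
E
```

```text
rackL [503. 206.  50.]
rackR [475. 132.  50.]
tube [614. -14.  46.]
blue [ 615. -100.   46.]
tongs hinge [ 368. -231.   22.]
jawL [ 538. -218.   22.]
jawR [ 536. -290.   22.]
fan [ 620. -325.   15.]
tester [ 659. -193.   30.]
[ 446.21419915  -49.95069511 1095.93803138]
[ 287.12975312 -558.46835093  383.90156219] [-0.21745132 -0.0844524  -0.97241077]
```

View pics/top_a.png

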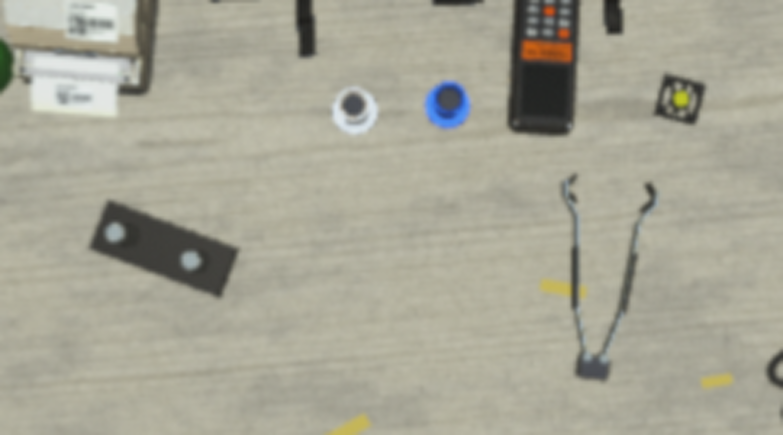

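View pics/scene_a.png

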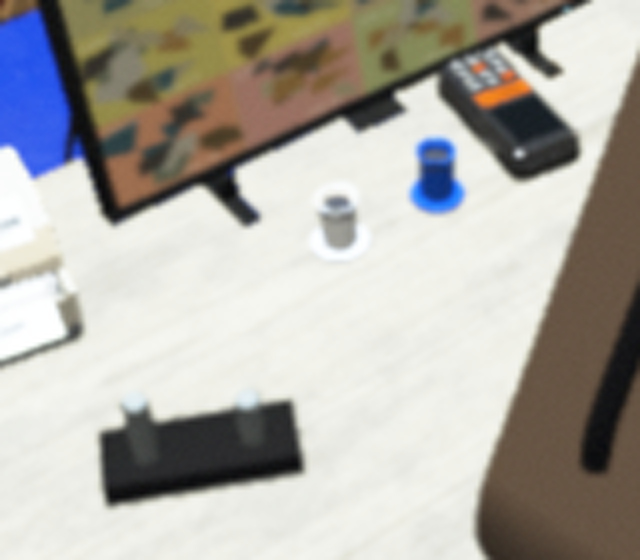

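```bash
python3 - <<'E'
from h import *
tomove([440,-250,404],0.373)
tomove([480,100,404],1.21)
d=cam("top")
for z in (0,60,300):
    print(z,[at(d,u,v,z).round(0) for u,v in ((215,135),(322,128),(188,116),(268,112),(375,57),(368,100),(168,70))])
E
```

```text
t 0.3 pos [ 227.7 -582.1  404.6] rpy [-3.1413 -0.      0.3728] shift [ 318.7 -231.9    0.6]
rotvec6 [-0. -0. -0.]
t 0.3 pos [ 227.7 -582.1  404.6] rpy [-3.1413 -0.      0.3728] shift [ 483.4 -543.3    0.7]
rotvec6 [-0.   -0.   -7.99]
0 [array([685.,  34.,   0.]), array([ 698., -270.,    0.]), array([741., 109.,   0.]), array([ 747., -117.,    0.]), array([ 901., -429.,    0.]), array([ 776., -404.,    0.]), array([874., 163.,   0.])]
60 [array([672.,  29.,  60.]), array([ 684., -258.,   60.]), array([724., 100.,  60.]), array([ 731., -114.,   60.]), array([ 876., -409.,   60.]), array([ 758., -385.,   60.]), array([850., 151.,  60.])]
300 [array([619.,  11., 300.]), array([ 629., -209.,  300.]), array([660.,  65., 300.]), array([665., -99., 300.]), array([ 776., -325.,  300.]), array([ 686., -307.,  300.]), array([757., 105., 300.])]
```

Emit:
play_rows(
  increments=[
    {"dx": 318, "dy": -232},
    {"dx": 318, "dy": -232},
    {"dx": 318, "dy": -232},
    {"dx": 318, "dy": -232},
    {"dx": 318, "dy": -232},
    {"dx": 318, "dy": -232},
    {"dx": 318, "dy": -232},
    {"dx": 318, "dy": -232},
  ],
)

```text
invalid input
```

```bash
python3 - <<'E'
from h import *
tomove([480,100,404],1.21)
print(env.state()["qvel"].round(2))
E
```

```text
t 0.35 pos [ 227.6 -582.1  404.6] rpy [-3.1414 -0.      0.3728] shift [ 483.4 -543.3    0.7]
rotvec6 [-0.   -0.   -7.99]
[ 0. -0. -0.  0. -0. -0.]
```

Emit:
play_rows(
  increments=[
    {"dx": 33, "dy": -24, "dz": 0, "rx": 0, "ry": 0, "rz": 0},
    {"dx": 66, "dy": -48, "dz": 0, "rx": 0, "ry": 0, "rz": 0},
  ],
  fingers=1.0,
)

```text
t: 0.52
eef_pos: [271.2, -513.3, 404.0]
tcp_rot: [-3.141, -0.0, 0.37]
ft_force: [1.6, 0.5, -0.5]
opening: 1.001
```

Emit:
play_rows(
  increments=[
    {"dx": 240, "dy": -170, "dz": 0, "rx": 0, "ry": 0, "rz": 0},
    {"dx": 240, "dy": -170, "dz": 0, "rx": 0, "ry": 0, "rz": 0},
    {"dx": 240, "dy": -170, "dz": 0, "rx": 0, "ry": 0, "rz": 0},
    {"dx": 240, "dy": -170, "dz": 0, "rx": 0, "ry": 0, "rz": 0},
    {"dx": 240, "dy": -170, "dz": 0, "rx": 0, "ry": 0, "rz": 0},
    {"dx": 240, "dy": -170, "dz": 0, "rx": 0, "ry": 0, "rz": 0},
    {"dx": 240, "dy": -170, "dz": 0, "rx": 0, "ry": 0, "rz": 0},
  ],
)

```text
t: 1.1
eef_pos: [433.0, -268.0, 404.3]
tcp_rot: [-3.141, -0.0, 0.37]
ft_force: [1.0, 0.3, 0.2]
opening: 1.004
```

```bash
python3 - <<'E'
from h import *
tomove([480,100,404],1.21)
d=cam("wrist");save(d["image"],"w1",None,1.5)
E
```

```text
t 1.1 pos [ 433.  -268.   404.3] rpy [-3.1414e+00 -3.0000e-04  3.6970e-01] shift [ 176.8 -326.1    0.4]
rotvec6 [-0.   -0.   -8.02]
```

View pics/w1.png

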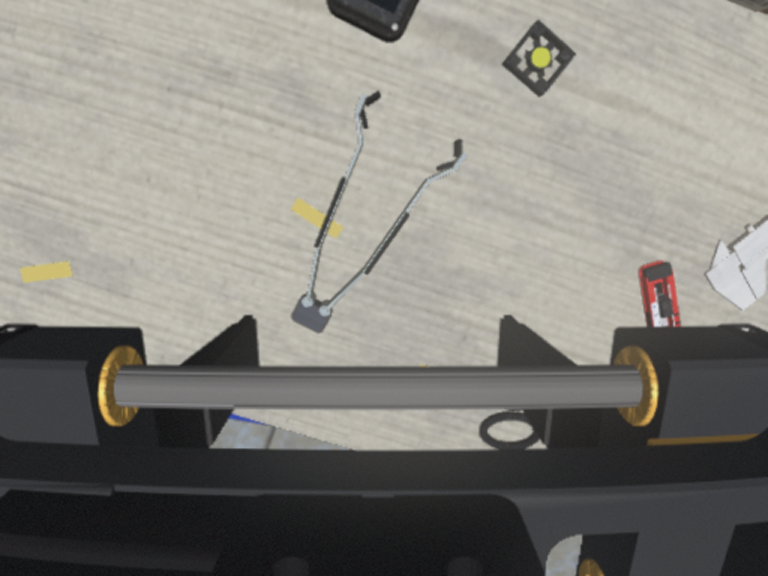

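```bash
python3 - <<'E'
from h import *
d=cam("wrist")
pts={"hinge":(312,313,11),"LsA":(342,180,20),"LsB":(318,246,20),"RsA":(407,213,20),"RsB":(368,270,20),"jL1":(378,96,18),"jL2":(365,125,18),"jR1":(459,143,18),"jR2":(440,166,18),"tester":(397,38,28),"fan":(541,57,15)}
W={k:at(d,u/1.5,v/1.5,z) for k,(u,v,z) in pts.items()}
for k in W: print(k,W[k].round(1))
g=(W["LsA"]+W["LsB"]+W["RsA"]+W["RsB"])/4; h=W["hinge"]
a=g-h; print("grip",g,"dir from hinge",np.arctan2(a[1],a[0]),np.hypot(a[0],a[1]), np.linalg.norm((W["LsA"]+W["LsB"]-W["RsA"]-W["RsB"])/2))
j=(W["jL1"]+W["jL2"]+W["jR1"]+W["jR2"])/4; print("jaw",j,np.linalg.norm(j-g), np.arctan2(*(j-g)[[1,0]]))
E
```

```text
hinge [ 367.2 -229.3   11. ]
LsA [ 480.4 -215.3   20. ]
LsB [ 424.9 -215.4   20. ]
RsA [ 475.1 -271.9   20. ]
RsB [ 421.1 -259.7   20. ]
jL1 [ 548.9 -218.6   18. ]
jL2 [ 525.5 -217.    18. ]
jR1 [ 539.5 -289.2   18. ]
jR2 [ 518.1 -282.3   18. ]
tester [ 590.1 -217.2   28. ]
fan [ 622.3 -322.8   15. ]
grip [ 450.36674733 -240.57428188   20.        ] dir from hinge -0.1348362368121227 83.95900181331469 50.67996878190232
jaw [ 532.98343197 -251.77441305   18.        ] 83.39639991540382 -0.134745954450514
```

Emit:
play_rows(
  increments=[
    {"dx": 176, "dy": -326, "dz": 0, "rx": 0, "ry": 0, "rz": -8},
    {"dx": 176, "dy": -326, "dz": 0, "rx": 0, "ry": 0, "rz": -8},
    {"dx": 176, "dy": -326, "dz": 0, "rx": 0, "ry": 0, "rz": -8},
    {"dx": 176, "dy": -326, "dz": 0, "rx": 0, "ry": 0, "rz": -8},
    {"dx": 176, "dy": -326, "dz": 0, "rx": 0, "ry": 0, "rz": -8},
    {"dx": 176, "dy": -326, "dz": 0, "rx": 0, "ry": 0, "rz": -8},
    {"dx": 176, "dy": -326, "dz": 0, "rx": 0, "ry": 0, "rz": -8},
    {"dx": 176, "dy": -326, "dz": 0, "rx": 0, "ry": 0, "rz": -8},
  ],
)

```text
t: 1.87
eef_pos: [473.4, 62.4, 404.9]
tcp_rot: [3.141, -0.001, 1.218]
ft_force: [1.4, 0.1, -0.6]
opening: 1.001
```

```bash
python3 - <<'E'
from h import *
tomove([480,100,404],1.21)
d=cam("wrist");save(d["image"],"w2",None,1.5)
E
```

```text
t 1.8667 pos [473.4  62.4 404.9] rpy [ 3.1411e+00 -1.1000e-03  1.2184e+00] shift [37.6 -6.8  0.9]
rotvec6 [ 0.   -0.01  0.08]
```

View pics/w2.png

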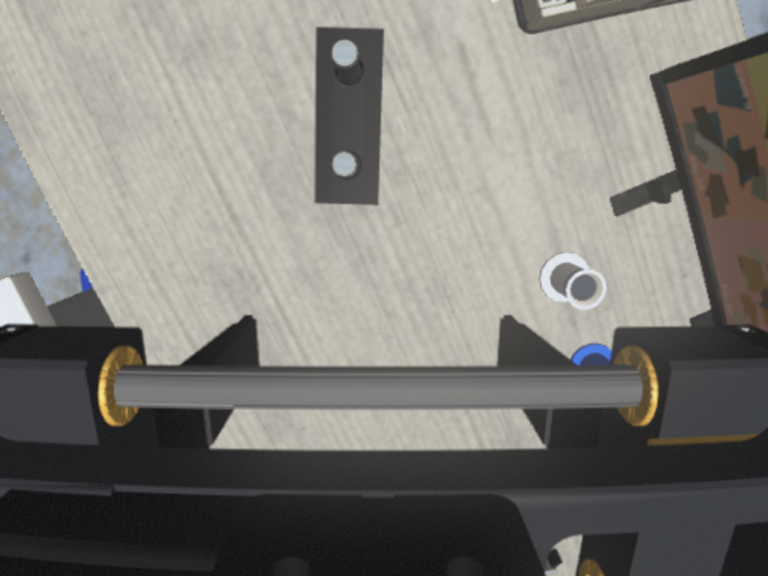

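```bash
python3 - <<'E'
from h import *
d=cam("wrist")
p=lambda u,v,z:at(d,u/1.5,v/1.5,z)
c=[p(317,28,20),p(383,29,20),p(379,204,20),p(316,202,20)]
m=sum(c)/4; ax=(c[0]+c[1]-c[2]-c[3]);ax/=np.linalg.norm(ax)
print("rack",m.round(1),[np.linalg.norm(c[i]-c[i-1]).round(1) for i in range(4)],"yaw",np.arctan2(-ax[0],ax[1]), "pockets",(m+35*ax).round(1),(m-35*ax).round(1))
print("cells tall-left",p(344,52,70).round(1),"short-right",p(344,164,55).round(1))
print("alt",p(344,52,55).round(1),p(344,164,70).round(1))
print("tube",p(585,289,46).round(1),p(566,278,4).round(1))
# circle-diam check
for (u,v) in ((344,52),(344,164)):
  for z in (55,70): print(z,np.linalg.norm(p(u-13.5,v,z)-p(u+13.5,v,z)).round(1))
save(d["image"],"w2c",(190,0,430,220),3)
E
```

```text
rack [489.4 175.7  20. ] [np.float64(128.2), np.float64(48.7), np.float64(128.8), np.float64(49.5)] yaw -0.38017109415659406 pockets [502.4 208.2  20. ] [476.4 143.2  20. ]
cells tall-left [502.1 208.6  70. ] short-right [475.8 143.3  55. ]
alt [502.4 212.4  55. ] [476.7 142.7  70. ]
tube [616.1  -7.1  46. ] [617.7  -8.6   4. ]
55 18.1
70 17.3
55 18.9
70 18.0
```

View pics/w2c.png

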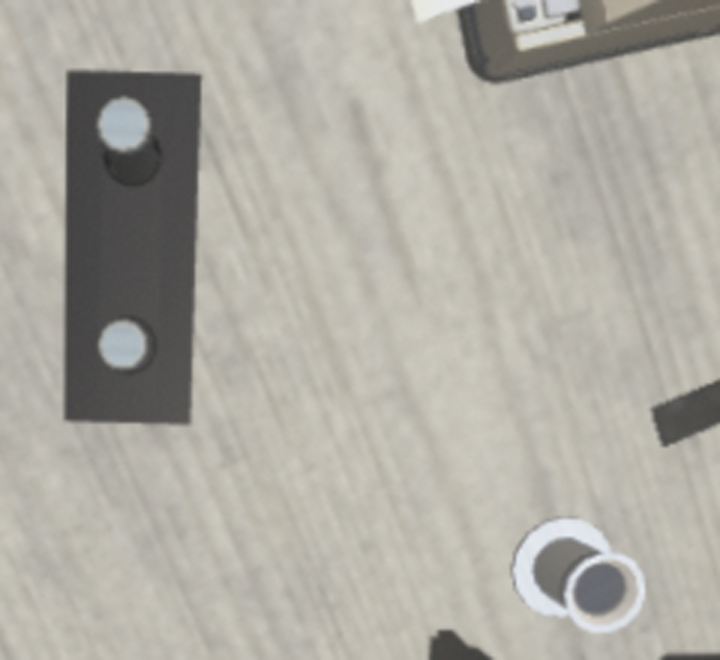

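```bash
python3 - <<'E'
from h import *
d=cam("wrist")
p=lambda u,v,z:at(d,u/1.5,v/1.5,z)
for z in (0,60,120): print(z,p(527,33,z).round(),p(685,2,z).round())
t=cam("top"); save(t["image"],"t2",(100,75,260,225),4)
for z in (0,60,120): print(at(t,121,159,z).round(),at(t,152,159,z).round(),at(t,160,150,z).round(),at(t,164,92,z).round())
tomove([502.3,208.5,300],1.19)
tomove([502.3,208.5,233],1.19)
E
```

```text
0 [643. 188.   0.] [776. 172.   0.]
60 [620. 179.  60.] [732. 165.  60.]
120 [597. 169. 120.] [688. 158. 120.]
[622. 297.   0.] [620. 211.   0.] [645. 189.   0.] [810. 175.   0.]
[613. 278.  60.] [611. 197.  60.] [635. 176.  60.] [791. 163.  60.]
[603. 259. 120.] [601. 183. 120.] [624. 163. 120.] [771. 151. 120.]
t 2.0667 pos [473.5  61.4 404.6] rpy [-3.1415e+00 -8.0000e-04  1.2152e+00] shift [147.8 -24.3 104.7]
rotvec6 [-0.   -0.01  0.24]
t 2.0667 pos [473.5  61.4 404.6] rpy [-3.1415e+00 -8.0000e-04  1.2152e+00] shift [147.8 -24.2 171.7]
rotvec6 [-0.   -0.01  0.24]
```

View pics/t2.png

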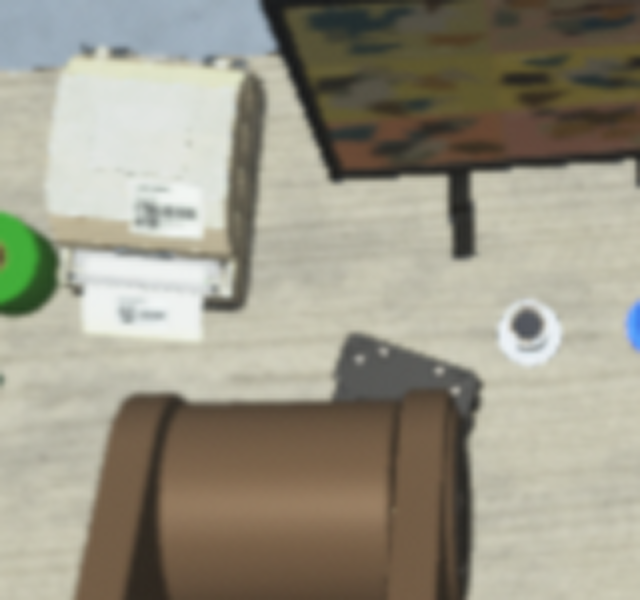

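Emit:
play_rows(
  increments=[
    {"dx": 148, "dy": -24, "dz": 100, "rx": 0, "ry": 0, "rz": 0.24},
    {"dx": 148, "dy": -24, "dz": 100, "rx": 0, "ry": 0, "rz": 0.24},
    {"dx": 148, "dy": -24, "dz": 100, "rx": 0, "ry": 0, "rz": 0.24},
    {"dx": 148, "dy": -24, "dz": 100, "rx": 0, "ry": 0, "rz": 0.24},
    {"dx": 148, "dy": -24, "dz": 100, "rx": 0, "ry": 0, "rz": 0.24},
    {"dx": 148, "dy": -24, "dz": 100, "rx": 0, "ry": 0, "rz": 0.24},
    {"dx": 148, "dy": -24, "dz": 100, "rx": 0, "ry": 0, "rz": 0.24},
    {"dx": 148, "dy": -24, "dz": 100, "rx": 0, "ry": 0, "rz": 0.24},
  ],
)

```text
t: 2.73
eef_pos: [502.9, 206.8, 305.6]
tcp_rot: [3.141, -0.001, 1.188]
ft_force: [0.1, 0.1, -0.2]
opening: 0.999
```

```bash
python3 - <<'E'
from h import *
tomove([502.3,208.5,233],1.19)
d=cam("wrist");save(d["image"],"w3",None,1.5)
E
```

```text
t 2.7333 pos [502.9 206.8 305.6] rpy [ 3.1409e+00 -1.1000e-03  1.1883e+00] shift [ 1.3 -1.3 72.6]
rotvec6 [ 0.01 -0.01 -0.02]
```

View pics/w3.png

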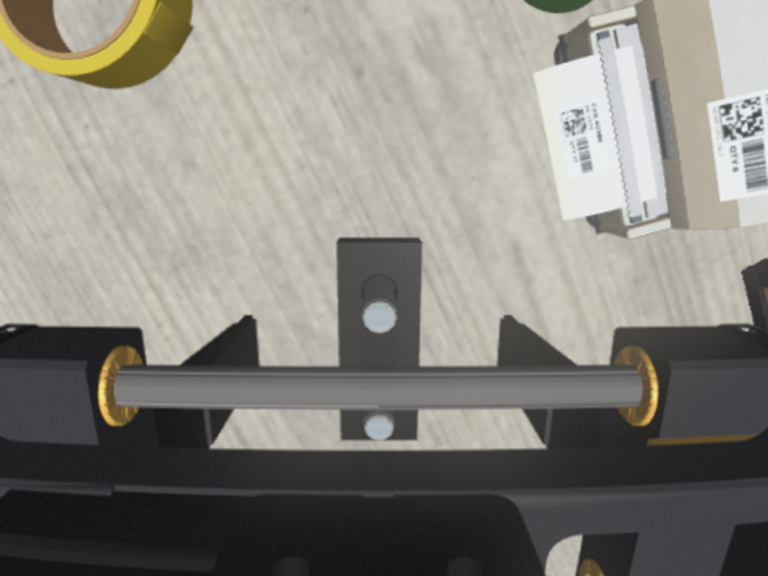

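```bash
python3 - <<'E'
from h import *
d=cam("wrist")
p=lambda u,v,z:at(d,u/1.5,v/1.5,z)
print(p(379,317,70).round(1),p(379,289,20).round(1),p(379,427,55).round(1))
E
```

```text
[501.3 203.   70. ] [502.1 204.3  20. ] [475.3 138.4  55. ]
```

Emit:
play_rows(
  increments=[
    {"dx": 0, "dy": -1, "dz": 20, "rx": 0, "ry": 0, "rz": 0},
    {"dx": 0, "dy": -1, "dz": 35, "rx": 0, "ry": 0, "rz": 0},
    {"dx": 0, "dy": -1, "dz": 35, "rx": 0, "ry": 0, "rz": 0},
    {"dx": 0, "dy": -1, "dz": 35, "rx": 0, "ry": 0, "rz": 0},
  ],
)

```text
t: 3.17
eef_pos: [502.1, 206.6, 271.4]
tcp_rot: [3.141, -0.002, 1.187]
ft_force: [0.6, 0.3, -0.2]
opening: 1.002
```

```bash
python3 - <<'E'
from h import *
tomove([502.3,206,233],1.19)
d=cam("wrist");save(d["image"],"w4",None,1.5)
t=cam("scene");save(t["image"],"s4",(130,130,290,280),4)
E
```

```text
t 3.1667 pos [502.1 206.6 271.4] rpy [ 3.1405e+00 -1.5000e-03  1.1869e+00] shift [-0.5  0.3 38.4]
rotvec6 [ 0.01 -0.01 -0.03]
```

View pics/w4.png

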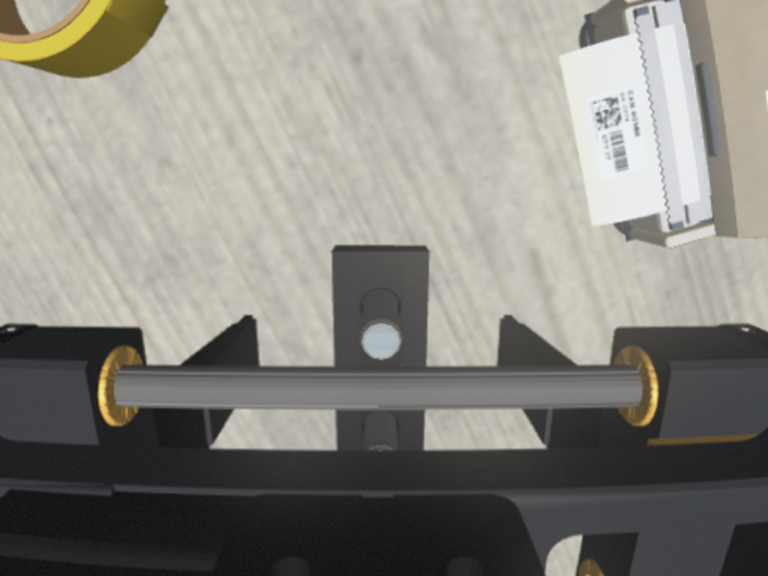

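View pics/s4.png

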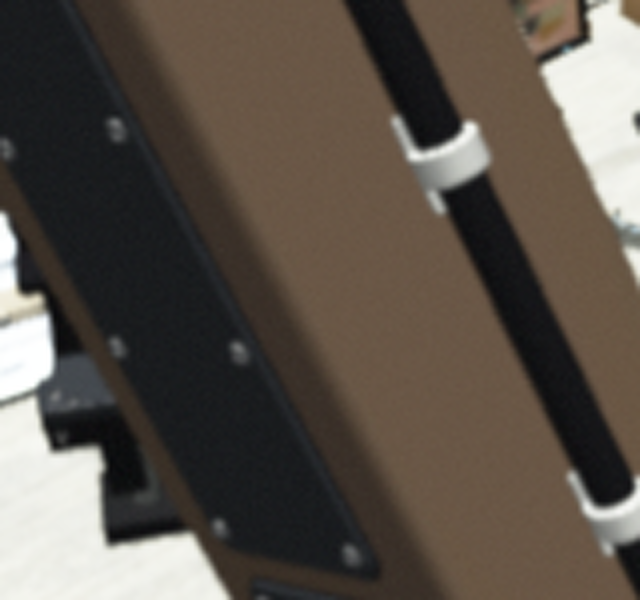

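```bash
python3 - <<'E'
from h import *
d=cam("wrist"); s=env.state(); M=R.from_euler('xyz',s["tcp_rot"])
p=lambda u,v,z:at(d,u/1.5,v/1.5,z)
print(s["eef_pos"],p(381,341,70).round(1),p(381,304,20).round(1))
for q in [(0,0,171),(0,0,190),(0,47.5,190),(0,-47.5,190),(10,47.5,190),(10,-47.5,190),(10,47.5,171)]:
    print(q,(proj(d,s["eef_pos"]+M.apply(q))*1.5).round(0))
E
```

```text
[502.20677666 207.13294379 272.04432852] [501.7 203.2  70. ] [502.8 204.7  20. ]
(0, 0, 171) [[380. 361.]]
(0, 0, 190) [[380. 341.]]
(0, 47.5, 190) [[500. 341.]]
(0, -47.5, 190) [[259. 341.]]
(10, 47.5, 190) [[502. 317.]]
(10, -47.5, 190) [[258. 317.]]
(10, 47.5, 171) [[516. 333.]]
```

```bash
python3 - <<'E'
from h import *
tomove([502.0,204.0,233],1.19)
E
```

```text
t 3.3167 pos [502.2 207.1 272. ] rpy [ 3.1391e+00 -2.7000e-03  1.1876e+00] shift [-3.1  0.9 39. ]
rotvec6 [ 0.02 -0.03 -0.02]
```

Emit:
play_rows(
  increments=[
    {"dx": -3, "dy": 0.5, "dz": 10, "rx": 0, "ry": 0, "rz": 0},
    {"dx": -3, "dy": 0.5, "dz": 20, "rx": 0, "ry": 0, "rz": 0},
    {"dx": -3, "dy": 0.5, "dz": 30, "rx": 0, "ry": 0, "rz": 0},
    {"dx": -3, "dy": 0.5, "dz": 39, "rx": 0, "ry": 0, "rz": 0},
    {"dx": -3, "dy": 0.5, "dz": 39, "rx": 0, "ry": 0, "rz": 0},
    {"dx": -3, "dy": 0.5, "dz": 39, "rx": 0, "ry": 0, "rz": 0},
  ],
)

```text
t: 3.82
eef_pos: [501.7, 204.3, 232.1]
tcp_rot: [3.14, -0.002, 1.188]
ft_force: [0.6, 0.2, 0.2]
opening: 1.001
```

Emit:
play_rows(
  increments=[
    {"dx": 0, "dy": 0, "dz": 0, "rx": 0, "ry": 0, "rz": 0},
    {"dx": 0, "dy": 0, "dz": 0, "rx": 0, "ry": 0, "rz": 0},
    {"dx": 0, "dy": 0, "dz": 0, "rx": 0, "ry": 0, "rz": 0},
    {"dx": 0, "dy": 0, "dz": 0, "rx": 0, "ry": 0, "rz": 0},
    {"dx": 0, "dy": 0, "dz": 0, "rx": 0, "ry": 0, "rz": 0},
    {"dx": 0, "dy": 0, "dz": 0, "rx": 0, "ry": 0, "rz": 0},
    {"dx": 0, "dy": 0, "dz": 0, "rx": 0, "ry": 0, "rz": 0},
  ],
  fingers=0,
)

```text
t: 4.4
eef_pos: [501.6, 204.3, 232.3]
tcp_rot: [3.14, -0.002, 1.188]
ft_force: [-0.7, 0.1, 0.5]
opening: 0.567
```

Emit:
play_rows(
  increments=[
    {"dx": 0, "dy": 0, "dz": 0, "rx": 0, "ry": 0, "rz": 0},
    {"dx": 0, "dy": 0, "dz": 0, "rx": 0, "ry": 0, "rz": 0},
    {"dx": 0, "dy": 0, "dz": 0, "rx": 0, "ry": 0, "rz": 0},
    {"dx": 0, "dy": 0, "dz": 0, "rx": 0, "ry": 0, "rz": 0},
    {"dx": 0, "dy": 0, "dz": 0, "rx": 0, "ry": 0, "rz": 0},
    {"dx": 0, "dy": 0, "dz": 0, "rx": 0, "ry": 0, "rz": 0},
    {"dx": 0, "dy": 0, "dz": 0, "rx": 0, "ry": 0, "rz": 0},
    {"dx": 0, "dy": 0, "dz": 0, "rx": 0, "ry": 0, "rz": 0},
  ],
)

```text
t: 5.07
eef_pos: [501.7, 204.2, 232.3]
tcp_rot: [3.14, -0.002, 1.188]
ft_force: [0.4, -0.5, 0.1]
opening: 0.17
```

Emit:
play_rows(
  increments=[
    {"dx": 0, "dy": 0, "dz": -10, "rx": 0, "ry": 0, "rz": 0},
    {"dx": 0, "dy": 0, "dz": -25, "rx": 0, "ry": 0, "rz": 0},
    {"dx": 0, "dy": 0, "dz": -50, "rx": 0, "ry": 0, "rz": 0},
    {"dx": 0, "dy": 0, "dz": -80, "rx": 0, "ry": 0, "rz": 0},
    {"dx": 0, "dy": 0, "dz": -110, "rx": 0, "ry": 0, "rz": 0},
    {"dx": 0, "dy": 0, "dz": -110, "rx": 0, "ry": 0, "rz": 0},
  ],
)

```text
t: 5.57
eef_pos: [501.8, 204.3, 348.0]
tcp_rot: [3.134, -0.007, 1.188]
ft_force: [0.4, 0.5, 0.5]
opening: 0.172
```

```bash
python3 - <<'E'
from h import *
s=env.state();print(s["opening"],s["joints"].round(2))
tomove([540,0,345],1.9)
tomove([616,-8,345],3.1416)
d=cam("wrist");save(d["image"],"w5",None,1.5)
t=cam("scene");save(t["image"],"s5",(100,130,300,280),4)
M=R.from_euler('xyz',s["tcp_rot"])
for q in [(0,0,171-8),(0,0,190),(0,0,171+57)]: print(q,(proj(d,s["eef_pos"]+M.apply(q))*1.5).round(0))
E
```

```text
0.17194674740421026 [0.26 0.44 1.83 0.   0.86 0.65]
t 5.5667 pos [501.8 204.3 348. ] rpy [ 3.1339 -0.0067  1.1878] shift [-175.3  111.7    2.7]
rotvec6 [ 0.09 -0.03 -6.8 ]
t 5.5667 pos [501.8 204.3 348. ] rpy [ 3.1339 -0.0067  1.1878] shift [-154.3  185.2    3.4]
rotvec6 [  0.11   0.03 -18.66]
(0, 0, 163) [[381. 371.]]
(0, 0, 190) [[380. 342.]]
(0, 0, 228) [[380. 313.]]
```

View pics/w5.png

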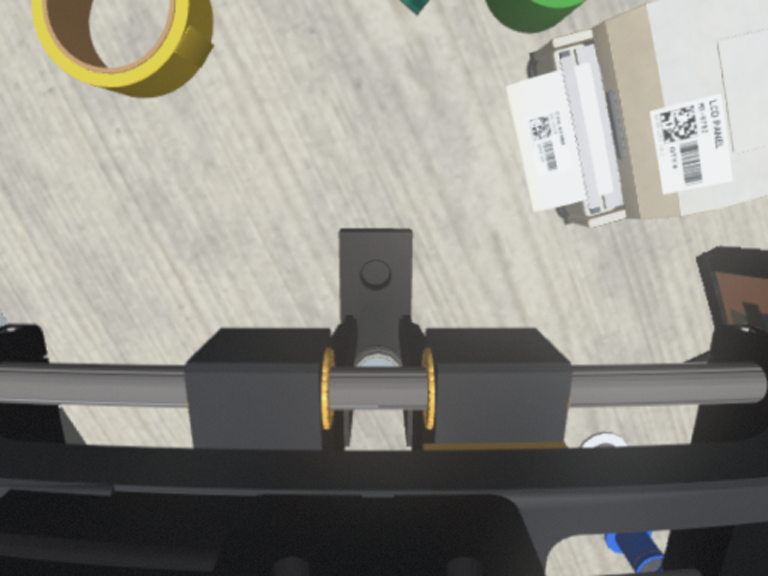

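View pics/s5.png

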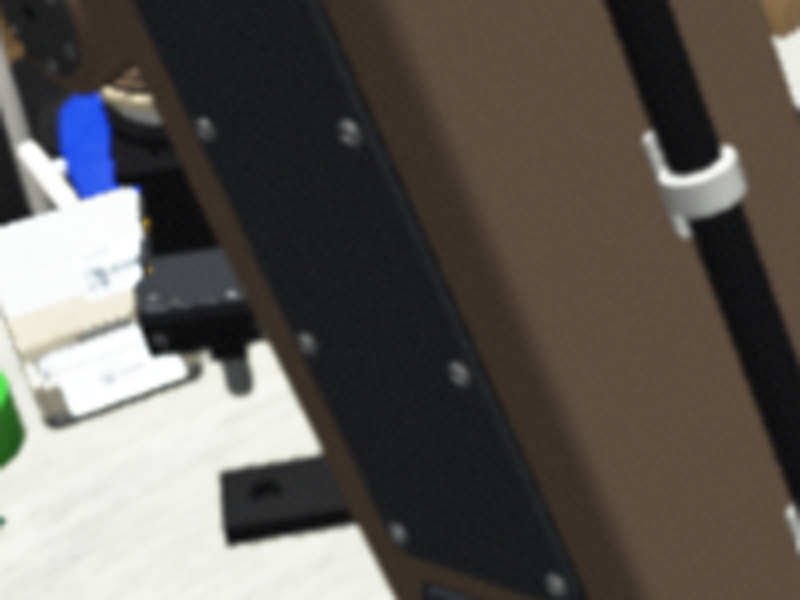

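```bash
python3 - <<'E'
from h import *
d=cam("wrist");save(d["image"],"w5c",(200,140,310,270),5)
s=env.state();M=R.from_euler('xyz',s["tcp_rot"]);print(s["eef_pos"],s["tcp_rot"])
a=np.linspace(0,2*np.pi,9)[:-1]
for off in (0,-3):
  for zz in (163,228):
    P=[s["eef_pos"]+M.apply((off+9*np.cos(t),9*np.sin(t),zz)) for t in a]
    print(off,zz,((proj(d,P)-[200,140])*5).round(0).tolist())
E
```

```text
[501.09519953 204.05251319 342.419409  ] [ 3.14003099e+00 -1.93666901e-03  1.18776320e+00]
0 163 [[265.0, 450.0], [329.0, 474.0], [354.0, 533.0], [327.0, 590.0], [265.0, 614.0], [203.0, 590.0], [176.0, 533.0], [202.0, 475.0]]
0 228 [[262.0, 282.0], [307.0, 300.0], [325.0, 343.0], [307.0, 386.0], [262.0, 403.0], [218.0, 386.0], [199.0, 343.0], [217.0, 300.0]]
-3 163 [[265.0, 478.0], [328.0, 502.0], [353.0, 560.0], [327.0, 617.0], [265.0, 640.0], [203.0, 617.0], [177.0, 560.0], [202.0, 502.0]]
-3 228 [[262.0, 303.0], [307.0, 321.0], [325.0, 363.0], [306.0, 405.0], [262.0, 423.0], [218.0, 406.0], [199.0, 364.0], [217.0, 321.0]]
```

View pics/w5c.png

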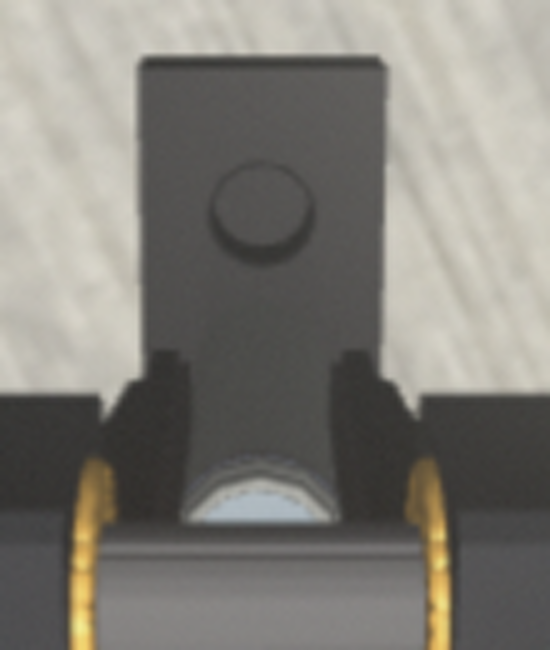

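```bash
python3 - <<'E'
from h import *
d=cam("wrist")
print(at(d,200+263/5,140+212/5,20).round(1))
tomove([540,0,345],1.9)
E
```

```text
[501.1 202.9  20. ]
t 5.7667 pos [501.1 204.  341.7] rpy [ 3.1411e+00 -1.1000e-03  1.1877e+00] shift [-174.7  112.3   -3.4]
rotvec6 [ 0.01 -0.01 -6.8 ]
```

Emit:
play_rows(
  increments=[
    {"dx": -10, "dy": 5, "dz": 0, "rx": 0, "ry": 0, "rz": -1.1},
    {"dx": -25, "dy": 15, "dz": 0, "rx": 0, "ry": 0, "rz": -2.2},
    {"dx": -45, "dy": 25, "dz": 0, "rx": 0, "ry": 0, "rz": -3.3},
    {"dx": -70, "dy": 35, "dz": 0, "rx": 0, "ry": 0, "rz": -4.4},
    {"dx": -90, "dy": 45, "dz": 0, "rx": 0, "ry": 0, "rz": -5.5},
    {"dx": -110, "dy": 60, "dz": 0, "rx": 0, "ry": 0, "rz": -6.6},
    {"dx": -130, "dy": 75, "dz": 0, "rx": 0, "ry": 0, "rz": -7.7},
    {"dx": -150, "dy": 85, "dz": 0, "rx": 0, "ry": 0, "rz": -8.8},
  ],
)

```text
t: 6.43
eef_pos: [524.3, 31.7, 340.3]
tcp_rot: [-3.141, -0.001, 2.115]
ft_force: [-0.2, 0.4, -1.5]
opening: 0.171
```

```bash
python3 - <<'E'
from h import *
tomove([614,-8,345],3.1416)
E
```

```text
t 6.4333 pos [524.3  31.7 340.3] rpy [-3.1411e+00 -1.5000e-03  2.1147e+00] shift [-80.4  56.2  -4.8]
rotvec6 [ 0.   -0.02 -9.81]
```

Emit:
play_rows(
  increments=[
    {"dx": -5, "dy": 2, "dz": -2, "rx": 0, "ry": 0, "rz": -1.15},
    {"dx": -10, "dy": 5, "dz": -4, "rx": 0, "ry": 0, "rz": -2.3},
    {"dx": -20, "dy": 12, "dz": -5, "rx": 0, "ry": 0, "rz": -3.45},
    {"dx": -30, "dy": 20, "dz": -5, "rx": 0, "ry": 0, "rz": -4.6},
    {"dx": -42, "dy": 30, "dz": -5, "rx": 0, "ry": 0, "rz": -5.75},
    {"dx": -55, "dy": 40, "dz": -5, "rx": 0, "ry": 0, "rz": -6.9},
    {"dx": -68, "dy": 48, "dz": -5, "rx": 0, "ry": 0, "rz": -8},
    {"dx": -80, "dy": 56, "dz": -5, "rx": 0, "ry": 0, "rz": -9.15},
  ],
)

```text
t: 7.1
eef_pos: [614.3, -8.1, 343.5]
tcp_rot: [3.141, -0.004, 3.079]
ft_force: [0.3, 0.2, -0.4]
opening: 0.172
```

Emit:
play_rows(
  increments=[
    {"dx": 0, "dy": 0, "dz": 0, "rx": 0, "ry": 0, "rz": -0.7},
    {"dx": 0, "dy": 0, "dz": 0, "rx": 0, "ry": 0, "rz": -0.7},
    {"dx": 0, "dy": 0, "dz": 0, "rx": 0, "ry": 0, "rz": -0.7},
  ],
)

```text
t: 7.35
eef_pos: [614.1, -8.1, 342.1]
tcp_rot: [3.14, -0.007, -3.134]
ft_force: [0.4, 0.4, -1.0]
opening: 0.17
```

```bash
python3 - <<'E'
from h import *
tomove([614,-8,345],3.1416)
d=cam("wrist");save(d["image"],"w6",None,1.5)
t=cam("top");save(t["image"],"t6",(160,40,360,200),4)
E
```

```text
t 7.35 pos [614.1  -8.1 342.1] rpy [ 3.1399 -0.0065 -3.1343] shift [ 0.2  0.2 -2.9]
rotvec6 [ 0.02 -0.06  0.07]
```

View pics/w6.png

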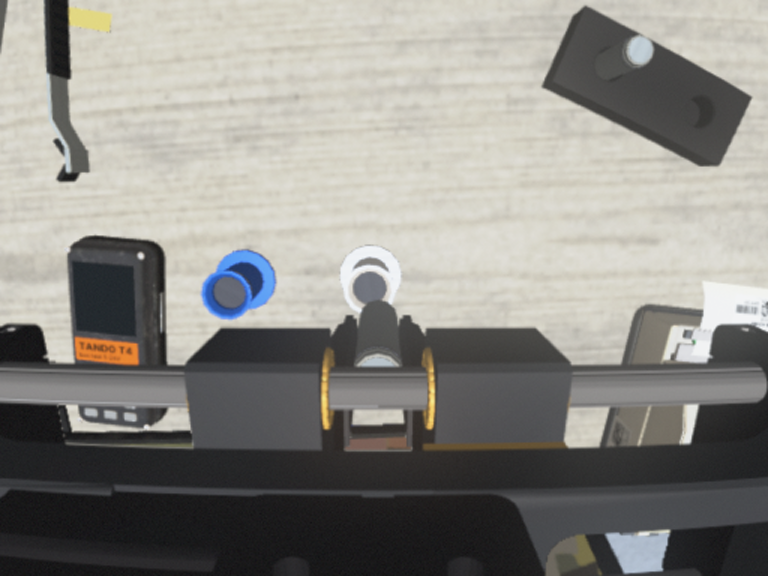

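View pics/t6.png

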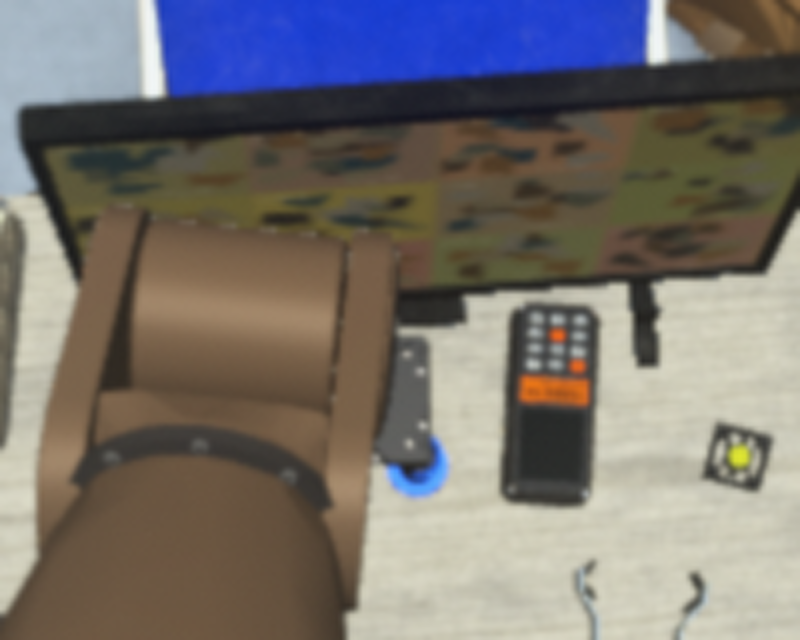

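```bash
python3 - <<'E'
from h import *
d=cam("wrist");save(d["image"],"w6c",(210,150,300,260),6)
s=env.state();M=R.from_euler('xyz',s["tcp_rot"]);print(s["eef_pos"],s["tcp_rot"])
p=lambda u,v,z:at(d,210+u/6,150+v/6,z)
a=np.linspace(0,2*np.pi,9)[:-1]
for x,y,z,r in ((616,-8,46,16.5),(616,-8,0,22)):
    print(((proj(d,[(x+r*np.cos(t),y+r*np.sin(t),z) for t in a])-[210,150])*6).round(0).tolist())
for off in (0,-1.3):
  for zz in (163,228):
    P=[s["eef_pos"]+M.apply((off+9*np.cos(t),9*np.sin(t),zz)) for t in a]
    print(off,zz,((proj(d,P)-[210,150])*6).round(0).tolist())
E
```

```text
[614.04258265  -7.94610777 343.14422083] [ 3.14014618 -0.00474225 -3.1333278 ]
[[248.0, 354.0], [322.0, 325.0], [355.0, 253.0], [325.0, 179.0], [249.0, 148.0], [173.0, 178.0], [142.0, 252.0], [173.0, 324.0]]
[[247.0, 309.0], [333.0, 275.0], [371.0, 192.0], [336.0, 106.0], [249.0, 69.0], [161.0, 105.0], [126.0, 190.0], [162.0, 274.0]]
0 163 [[253.0, 505.0], [329.0, 534.0], [360.0, 605.0], [328.0, 674.0], [253.0, 702.0], [178.0, 674.0], [146.0, 605.0], [176.0, 534.0]]
0 228 [[252.0, 295.0], [306.0, 316.0], [328.0, 368.0], [306.0, 419.0], [252.0, 440.0], [199.0, 419.0], [176.0, 368.0], [198.0, 316.0]]
-1.3 163 [[253.0, 519.0], [329.0, 549.0], [360.0, 619.0], [328.0, 687.0], [253.0, 715.0], [178.0, 688.0], [146.0, 619.0], [176.0, 549.0]]
-1.3 228 [[252.0, 305.0], [306.0, 327.0], [328.0, 379.0], [306.0, 429.0], [252.0, 450.0], [199.0, 430.0], [176.0, 379.0], [198.0, 327.0]]
```

View pics/w6c.png

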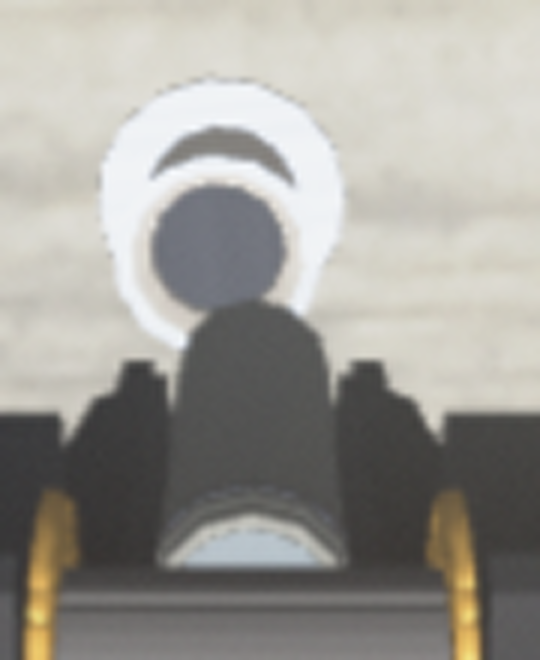

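```bash
python3 - <<'E'
from h import *
d=cam("wrist")
s=env.state();print(s["eef_pos"],s["tcp_rot"])
p=lambda u,v,z:at(d,210+u/6,150+v/6,z)
f=p(252,300,115);print("foot edge",f.round(1),"sides",p(177,368,115).round(1),p(328,368,115).round(1))
print("mouth",p(219,248,46).round(1),p(150,248,46).round(1),p(288,248,46).round(1),p(219,183,46).round(1),p(219,312,46).round(1))
print("outer",p(216,155,46), "flange",p(101,195,4).round(1),p(344,195,4).round(1),p(222,77,2).round(1))
E
```

```text
[614.05937242  -7.93543266 343.34069097] [ 3.14022143 -0.00439423 -3.13280085]
foot edge [604.9  -7.7 115. ] sides [613.3 -16.5 115. ] [613.1   1.4 115. ]
mouth [615.6 -12.6  46. ] [615.6 -23.3  46. ] [615.5  -1.9  46. ] [605.3 -12.6  46. ] [625.9 -12.5  46. ]
outer [600.88282092 -13.07092258  46.        ] flange [616.3 -34.1   4. ] [616.   9.   4.] [595.4 -12.8   2. ]
```

```bash
python3 - <<'E'
from h import *
tomove([616,-12.8,285],3.1416)
E
```

```text
t 7.55 pos [614.1  -7.9 343.3] rpy [ 3.1402 -0.0044 -3.1328] shift [-2.2 -5.  58.3]
rotvec6 [ 0.01 -0.04  0.08]
```

Emit:
play_rows(
  increments=[
    {"dx": -2.2, "dy": -5, "dz": 10, "rx": 0, "ry": -0.04, "rz": 0.08},
    {"dx": -2.2, "dy": -5, "dz": 25, "rx": 0, "ry": -0.04, "rz": 0.08},
    {"dx": -2.2, "dy": -5, "dz": 40, "rx": 0, "ry": -0.04, "rz": 0.08},
    {"dx": -2.2, "dy": -5, "dz": 52, "rx": 0, "ry": -0.04, "rz": 0.08},
    {"dx": -2.2, "dy": -5, "dz": 58, "rx": 0, "ry": -0.04, "rz": 0.08},
    {"dx": -2.2, "dy": -5, "dz": 58, "rx": 0, "ry": -0.04, "rz": 0.08},
    {"dx": -2.2, "dy": -5, "dz": 58, "rx": 0, "ry": -0.04, "rz": 0.08},
  ],
)

```text
t: 8.13
eef_pos: [616.2, -12.9, 285.3]
tcp_rot: [3.14, -0.0, -3.141]
ft_force: [0.0, 0.5, -0.4]
opening: 0.174
```

```bash
python3 - <<'E'
from h import *
tomove([616,-12.8,233],3.1416)
d=cam("wrist");save(d["image"],"w7c",(210,150,300,260),6)
E
```

```text
t 8.1333 pos [616.2 -12.9 285.3] rpy [ 3.1402e+00 -4.0000e-04 -3.1415e+00] shift [ 0.2  0.  52.3]
rotvec6 [ 0.01 -0.    0.  ]
```

View pics/w7c.png

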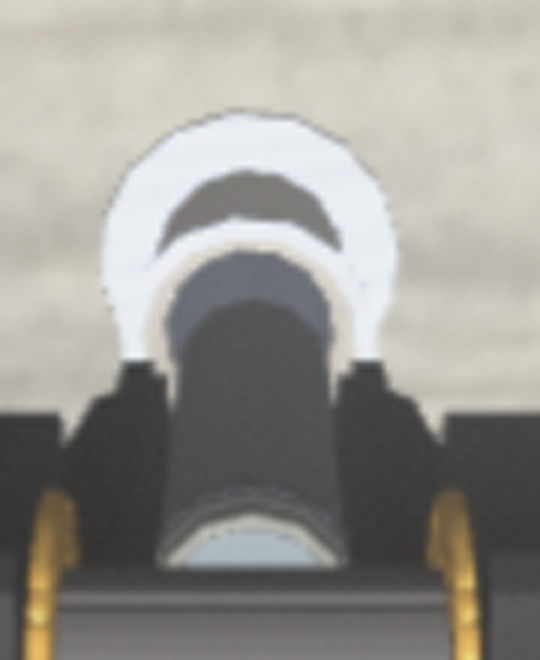

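```bash
python3 - <<'E'
from h import *
d=cam("wrist")
s=env.state();print(s["eef_pos"],s["tcp_rot"],s["ft_force"])
p=lambda u,v,z:at(d,210+u/6,150+v/6,z)
fz=s["eef_pos"][2]-228
print("foot edge",p(252,300,fz).round(1),p(177,368,fz).round(1),p(328,368,fz).round(1))
print("bore far",p(250,248,46).round(1),p(166,330,46).round(1),p(333,330,46).round(1),"fl",p(103,255,4).round(1),p(398,255,4).round(1),p(250,111,2).round(1))
E
```

```text
[616.24648672 -12.84535997 285.99255151] [ 3.14036100e+00  9.17081990e-04 -3.14130561e+00] [-0.00316545 -0.2946803  -0.80671285]
foot edge [608.1 -12.6  58. ] [616.5 -21.5  58. ] [616.5  -3.6  58. ]
bore far [604.9 -12.8  46. ] [615.4 -23.3  46. ] [615.4  -2.5  46. ] fl [616.5 -34.3   4. ] [616.5   8.9   4. ] [595.4 -12.8   2. ]
```

Emit:
play_rows(
  increments=[
    {"dx": 0.7, "dy": 0, "dz": 4, "rx": 0, "ry": 0, "rz": 0},
    {"dx": 0.7, "dy": 0, "dz": 8, "rx": 0, "ry": 0, "rz": 0},
    {"dx": 0.7, "dy": 0, "dz": 12, "rx": 0, "ry": 0, "rz": 0},
    {"dx": 0.7, "dy": 0, "dz": 16, "rx": 0, "ry": 0, "rz": 0},
    {"dx": 0.7, "dy": 0, "dz": 20, "rx": 0, "ry": 0, "rz": 0},
    {"dx": 0.7, "dy": 0, "dz": 20, "rx": 0, "ry": 0, "rz": 0},
  ],
)

```text
t: 8.73
eef_pos: [615.4, -12.8, 265.0]
tcp_rot: [3.14, -0.0, -3.141]
ft_force: [-0.1, -0.9, -0.2]
opening: 0.173
```

```bash
python3 - <<'E'
from h import *
tomove([615.5,-13,239],3.1416)
d=cam("wrist");save(d["image"],"w8c",(210,150,300,260),6)
E
```

```text
t 8.7333 pos [615.4 -12.8 265. ] rpy [ 3.1402e+00 -5.0000e-04 -3.1413e+00] shift [-0.1 -0.2 26. ]
rotvec6 [ 0.01 -0.    0.  ]
```

View pics/w8c.png

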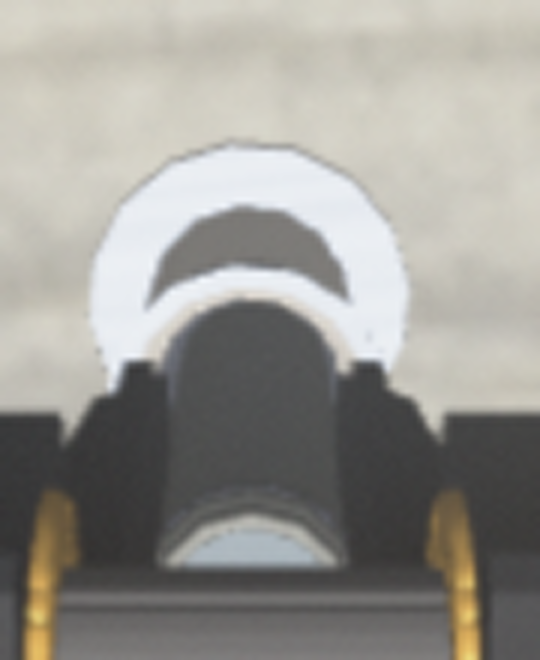

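Emit:
play_rows(
  increments=[
    {"dx": 0, "dy": -0.2, "dz": 5, "rx": 0, "ry": 0, "rz": 0},
    {"dx": 0, "dy": -0.2, "dz": 10, "rx": 0, "ry": 0, "rz": 0},
    {"dx": 0, "dy": -0.2, "dz": 15, "rx": 0, "ry": 0, "rz": 0},
    {"dx": 0, "dy": -0.2, "dz": 20, "rx": 0, "ry": 0, "rz": 0},
    {"dx": 0, "dy": -0.2, "dz": 25.5, "rx": 0, "ry": 0, "rz": 0},
    {"dx": 0, "dy": -0.2, "dz": 25.5, "rx": 0, "ry": 0, "rz": 0},
    {"dx": 0, "dy": -0.2, "dz": 25.5, "rx": 0, "ry": 0, "rz": 0},
  ],
)

```text
t: 9.37
eef_pos: [615.5, -13.0, 239.5]
tcp_rot: [3.14, -0.001, -3.141]
ft_force: [-0.2, 0.4, -1.4]
opening: 0.172
```

Release.

Emit:
play_rows(
  increments=[
    {"dx": 0, "dy": 0, "dz": 0, "rx": 0, "ry": 0, "rz": 0},
    {"dx": 0, "dy": 0, "dz": 0, "rx": 0, "ry": 0, "rz": 0},
    {"dx": 0, "dy": 0, "dz": 0, "rx": 0, "ry": 0, "rz": 0},
    {"dx": 0, "dy": 0, "dz": 0, "rx": 0, "ry": 0, "rz": 0},
    {"dx": 0, "dy": 0, "dz": 0, "rx": 0, "ry": 0, "rz": 0},
    {"dx": 0, "dy": 0, "dz": 0, "rx": 0, "ry": 0, "rz": 0},
  ],
  fingers=0.6,
)

```text
t: 9.87
eef_pos: [615.5, -13.0, 239.6]
tcp_rot: [3.14, -0.001, -3.141]
ft_force: [-0.8, -0.6, -1.2]
opening: 0.535
```

Emit:
play_rows(
  increments=[
    {"dx": 0, "dy": 0, "dz": -15, "rx": 0, "ry": 0, "rz": 0},
    {"dx": 0, "dy": 0, "dz": -40, "rx": 0, "ry": 0, "rz": 0},
    {"dx": 0, "dy": 0, "dz": -80, "rx": 0, "ry": 0, "rz": 0},
    {"dx": 0, "dy": 0, "dz": -110, "rx": 0, "ry": 0, "rz": 0},
    {"dx": 0, "dy": 0, "dz": -110, "rx": 0, "ry": 0, "rz": 0},
  ],
)

```text
t: 10.28
eef_pos: [616.1, -13.1, 355.7]
tcp_rot: [3.141, 0.008, -3.141]
ft_force: [0.7, 0.3, -0.5]
opening: 0.601
```

```bash
python3 - <<'E'
from h import *
tomove([615.5,-13,239],3.1416)
d=cam("wrist");save(d["image"],"w9",None,1.5)
E
```

```text
t 10.2833 pos [616.1 -13.1 355.7] rpy [ 3.1413  0.0084 -3.1412] shift [1.600e+00 1.000e-01 1.167e+02]
rotvec6 [0.   0.08 0.  ]
```

View pics/w9.png

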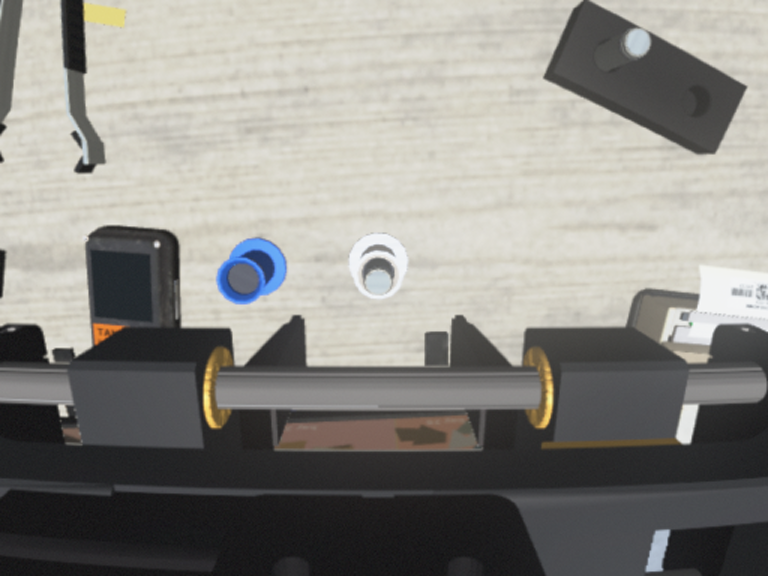

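```bash
python3 - <<'E'
from h import *
d=cam("wrist");save(d["image"],"w9c",(215,145,295,215),8)
s=env.state();print(s["eef_pos"],s["tcp_rot"])
a=np.linspace(0,2*np.pi,9)[:-1]
for x,y,z,r in ((616,-12.8,46,16.5),(616,-12.8,4,22),(616,-12.8,69,9),(616,-12.8,77,9)):
    q=((proj(d,[(x+r*np.cos(t),y+r*np.sin(t),z) for t in a])-[215,145])*8).round(0);print(z,q[0],q[2],q[4],q[6])
E
```

```text
[615.39988524 -13.12764284 350.63976603] [ 3.14049789e+00  1.68228057e-03 -3.14129417e+00]
46 [297. 449.] [434. 317.] [297. 181.] [159. 317.]
4 [296. 403.] [457. 247.] [296.  87.] [135. 247.]
69 [297. 442.] [378. 364.] [297. 285.] [216. 364.]
77 [297. 463.] [381. 382.] [297. 301.] [213. 382.]
```

View pics/w9c.png

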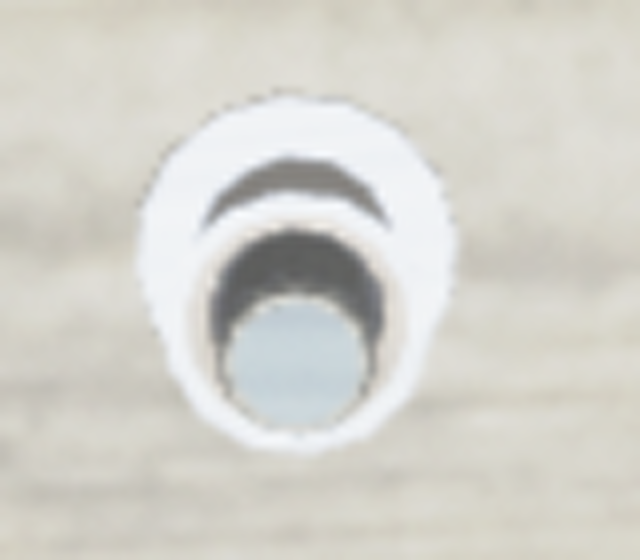

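Emit:
play_rows(
  increments=[
    {"dx": 20, "dy": -5, "dz": 0, "rx": 0, "ry": 0, "rz": 1},
    {"dx": 40, "dy": -15, "dz": 0, "rx": 0, "ry": 0, "rz": 2.1},
    {"dx": 60, "dy": -30, "dz": 0, "rx": 0, "ry": 0, "rz": 3.2},
    {"dx": 80, "dy": -45, "dz": 0, "rx": 0, "ry": 0, "rz": 4.3},
    {"dx": 100, "dy": -65, "dz": 0, "rx": 0, "ry": 0, "rz": 5.4},
    {"dx": 115, "dy": -85, "dz": 0, "rx": 0, "ry": 0, "rz": 6.5},
    {"dx": 130, "dy": -110, "dz": 0, "rx": 0, "ry": 0, "rz": 7.6},
    {"dx": 145, "dy": -135, "dz": 0, "rx": 0, "ry": 0, "rz": 8.7},
  ],
  fingers=1.0,
)

```text
t: 11.05
eef_pos: [469.4, -148.8, 349.0]
tcp_rot: [3.141, -0.002, 2.226]
ft_force: [0.2, -0.6, 0.3]
opening: 0.996
```

```bash
python3 - <<'E'
from h import *
tomove([450,-240,345],-.135)
E
```

```text
t 11.05 pos [ 469.4 -148.8  349. ] rpy [ 3.1406e+00 -1.8000e-03  2.2258e+00] shift [-60.6 -70.9   3.8]
rotvec6 [-2.000e-02 -2.000e-02  2.254e+01]
```

Emit:
play_rows(
  increments=[
    {"dx": -8, "dy": -9, "dz": 0, "rx": 0, "ry": 0, "rz": 1.15},
    {"dx": -16, "dy": -19, "dz": 0, "rx": 0, "ry": 0, "rz": 2.3},
    {"dx": -24, "dy": -28, "dz": 0, "rx": 0, "ry": 0, "rz": 3.45},
    {"dx": -32, "dy": -38, "dz": 0, "rx": 0, "ry": 0, "rz": 4.6},
    {"dx": -40, "dy": -47, "dz": 0, "rx": 0, "ry": 0, "rz": 5.75},
    {"dx": -48, "dy": -56, "dz": 0, "rx": 0, "ry": 0, "rz": 6.9},
    {"dx": -56, "dy": -65, "dz": 0, "rx": 0, "ry": 0, "rz": 8},
    {"dx": -60, "dy": -71, "dz": 2, "rx": 0, "ry": 0, "rz": 9.2},
  ],
)

```text
t: 11.72
eef_pos: [449.3, -240.5, 345.6]
tcp_rot: [-3.139, -0.002, 1.257]
ft_force: [-0.1, 0.7, -0.1]
opening: 1.002
```

Emit:
play_rows(
  increments=[
    {"dx": 0, "dy": 0, "dz": 0, "rx": 0, "ry": 0, "rz": 1.15},
    {"dx": 0, "dy": 0, "dz": 0, "rx": 0, "ry": 0, "rz": 2.3},
    {"dx": 0, "dy": 0, "dz": 0, "rx": 0, "ry": 0, "rz": 3.45},
    {"dx": 0, "dy": 0, "dz": 0, "rx": 0, "ry": 0, "rz": 4.6},
    {"dx": 0, "dy": 0, "dz": 0, "rx": 0, "ry": 0, "rz": 5.75},
    {"dx": 0, "dy": 0, "dz": 0, "rx": 0, "ry": 0, "rz": 6.9},
    {"dx": 0, "dy": 0, "dz": 0, "rx": 0, "ry": 0, "rz": 8},
    {"dx": 0, "dy": 0, "dz": 0, "rx": 0, "ry": 0, "rz": 9.1},
  ],
)

```text
t: 12.38
eef_pos: [449.1, -240.4, 344.1]
tcp_rot: [-3.136, 0.002, 0.298]
ft_force: [-0.3, -1.0, 0.3]
opening: 0.999
```

```bash
python3 - <<'E'
from h import *
tomove([450,-240,345],-.135)
E
```

```text
t 12.3833 pos [ 449.1 -240.4  344.1] rpy [-3.136e+00  2.500e-03  2.981e-01] shift [ 0.9 -0.2 -0.9]
rotvec6 [-0.05  0.03  4.14]
```

Emit:
play_rows(
  increments=[
    {"dx": 0, "dy": 0, "dz": 0, "rx": -0.05, "ry": 0.03, "rz": 1.1},
    {"dx": 0, "dy": 0, "dz": 0, "rx": -0.05, "ry": 0.03, "rz": 2.2},
    {"dx": 0, "dy": 0, "dz": 0, "rx": -0.05, "ry": 0.03, "rz": 3.3},
    {"dx": 0, "dy": 0, "dz": 0, "rx": -0.05, "ry": 0.03, "rz": 4.14},
    {"dx": 0, "dy": 0, "dz": 0, "rx": -0.05, "ry": 0.03, "rz": 4.14},
    {"dx": 0, "dy": 0, "dz": 0, "rx": -0.05, "ry": 0.03, "rz": 4.14},
  ],
)

```text
t: 12.88
eef_pos: [449.0, -240.4, 343.1]
tcp_rot: [-3.141, 0.002, -0.132]
ft_force: [0.1, 0.1, -0.6]
opening: 1.001
```

```bash
python3 - <<'E'
from h import *
tomove([450,-240,345],-.135)
d=cam("wrist");save(d["image"],"w10",None,1.5)
s=env.state();M=R.from_euler('xyz',s["tcp_rot"])
for q in [(0,0,171),(0,0,190),(0,0,320),(85,0,325)]: print(q,(proj(d,s["eef_pos"]+M.apply(q))*1.5).round(0))
E
```

```text
t 12.8833 pos [ 449.  -240.4  343.1] rpy [-3.1411e+00  2.1000e-03 -1.3250e-01] shift [ 0.9 -0.5 -1.9]
rotvec6 [-0.01  0.02  0.02]
(0, 0, 171) [[377. 360.]]
(0, 0, 190) [[377. 341.]]
(0, 0, 320) [[377. 271.]]
(85, 0, 325) [[377. 139.]]
```

View pics/w10.png

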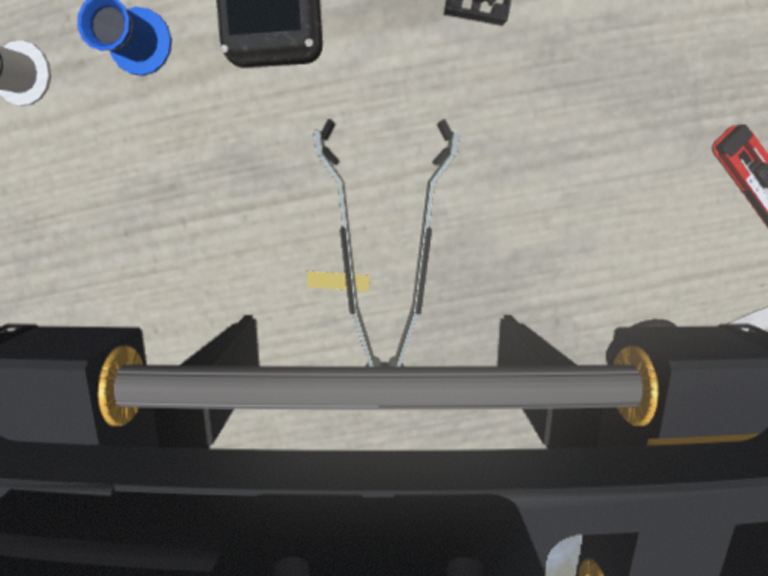

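```bash
python3 - <<'E'
from h import *
d=cam("wrist");save(d["image"],"w10c",(195,70,320,245),4)
E
```

```text
(no output)
```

View pics/w10c.png

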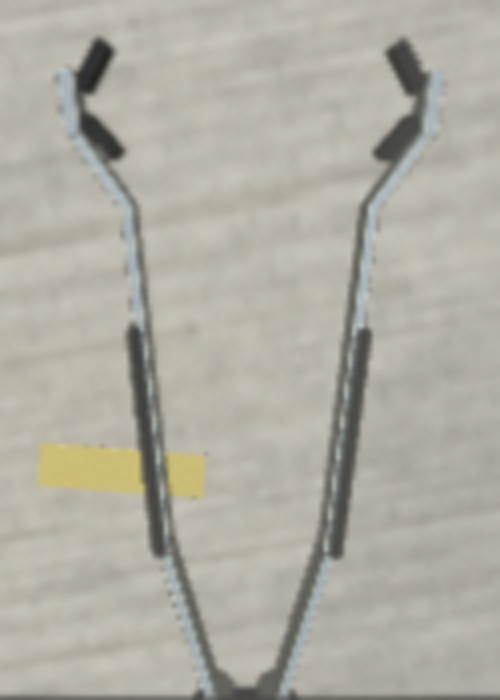

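```bash
python3 - <<'E'
from h import *
d=cam("wrist"); s=env.state(); print(s["eef_pos"].round(1),s["tcp_rot"].round(4))
p=lambda u,v,z:at(d,195+u/4,70+v/4,z)
la,lb,ra,rb=p(128,326,22),p(154,557,22),p(372,328,22),p(342,557,22)
g=(la+lb+ra+rb)/4; print("grip",g.round(1),"len",np.linalg.norm(la-lb),np.linalg.norm(ra-rb),"width",np.linalg.norm((la+lb-ra-rb)/2))
y=(la+lb-ra-rb);print("yaw from width",np.arctan2(-y[0],y[1]))
x=(la+ra-lb-rb);print("yaw from len",np.arctan2(x[1],x[0]))
j=[p(77,92,20),p(425,93,20),p(103,38,20),p(123,155,20),p(401,38,20),p(378,155,20)]
jm=(j[2]+j[3]+j[4]+j[5])/4;print("jaw",jm.round(1),np.linalg.norm(jm-g),np.arctan2(*(jm-g)[[1,0]]))
yj=j[2]+j[3]-j[4]-j[5];print(np.arctan2(-yj[0],yj[1]))
E
```

```text
[ 449.1 -240.4  343.7] [ 3.1416e+00  1.1000e-03 -1.3310e-01]
grip [ 447.2 -246.1   22. ] len 59.649564388685775 59.24138220842609 width 54.18556764951945
yaw from width -0.13783335332868962
yaw from len -0.1378874529652109
jaw [ 530.9 -257.6   20. ] 84.50272757062373 -0.13644573487110942
-0.13242959491840256
```

```bash
python3 - <<'E'
from h import *
tomove([447.2,-246.1,193],-.136)
E
```

```text
t 13.0333 pos [ 449.1 -240.4  343.7] rpy [ 3.1416e+00  1.1000e-03 -1.3310e-01] shift [ -1.    5.9 150.7]
rotvec6 [0.   0.01 0.03]
```

Emit:
play_rows(
  increments=[
    {"dx": -1, "dy": 5.9, "dz": 25, "rx": 0, "ry": 0.01, "rz": 0.03},
    {"dx": -1, "dy": 5.9, "dz": 60, "rx": 0, "ry": 0.01, "rz": 0.03},
    {"dx": -1, "dy": 5.9, "dz": 90, "rx": 0, "ry": 0.01, "rz": 0.03},
    {"dx": -1, "dy": 5.9, "dz": 115, "rx": 0, "ry": 0.01, "rz": 0.03},
    {"dx": -1, "dy": 5.9, "dz": 130, "rx": 0, "ry": 0.01, "rz": 0.03},
    {"dx": -1, "dy": 5.9, "dz": 135, "rx": 0, "ry": 0.01, "rz": 0.03},
    {"dx": -1, "dy": 5.9, "dz": 135, "rx": 0, "ry": 0.01, "rz": 0.03},
  ],
)

```text
t: 13.62
eef_pos: [447.1, -246.1, 207.7]
tcp_rot: [-3.141, 0.002, -0.135]
ft_force: [-0.6, -0.1, -0.8]
opening: 1.002
```

```bash
python3 - <<'E'
from h import *
tomove([447.2,-246.1,193],-.136)
d=cam("wrist");save(d["image"],"w11",None,1.5)
E
```

```text
t 13.6167 pos [ 447.1 -246.1  207.7] rpy [-3.1405e+00  2.1000e-03 -1.3520e-01] shift [ 0.1  0.  14.7]
rotvec6 [-0.01  0.02  0.01]
```

View pics/w11.png

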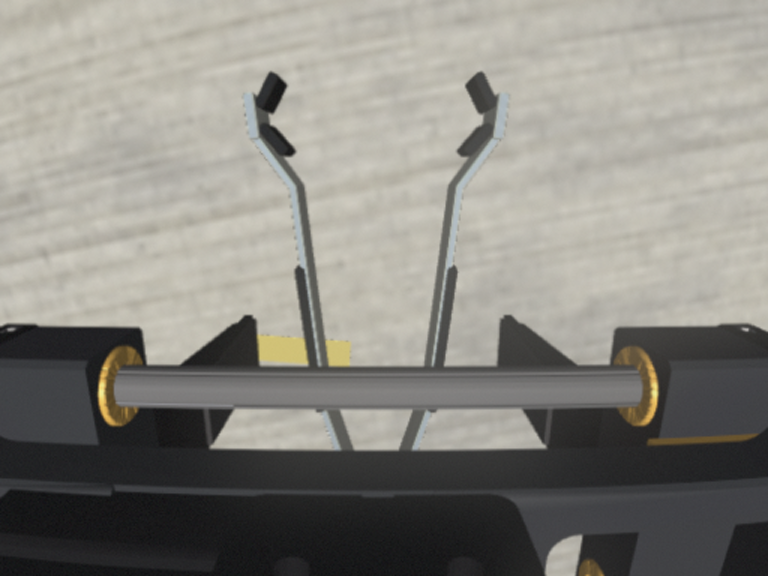

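Emit:
play_rows(
  increments=[
    {"dx": 0, "dy": 0, "dz": 5, "rx": -0.01, "ry": 0.02, "rz": 0},
    {"dx": 0, "dy": 0, "dz": 10, "rx": -0.01, "ry": 0.02, "rz": 0},
    {"dx": 0, "dy": 0, "dz": 15, "rx": -0.01, "ry": 0.02, "rz": 0},
    {"dx": 0, "dy": 0, "dz": 15, "rx": -0.01, "ry": 0.02, "rz": 0},
    {"dx": 0, "dy": 0, "dz": 15, "rx": -0.01, "ry": 0.02, "rz": 0},
  ],
)

```text
t: 14.08
eef_pos: [447.3, -246.1, 193.7]
tcp_rot: [3.141, -0.001, -0.135]
ft_force: [-0.2, 0.2, -0.4]
opening: 0.999
```

Emit:
play_rows(
  increments=[
    {"dx": 0, "dy": 0, "dz": 0, "rx": 0, "ry": 0, "rz": 0},
    {"dx": 0, "dy": 0, "dz": 0, "rx": 0, "ry": 0, "rz": 0},
    {"dx": 0, "dy": 0, "dz": 0, "rx": 0, "ry": 0, "rz": 0},
    {"dx": 0, "dy": 0, "dz": 0, "rx": 0, "ry": 0, "rz": 0},
    {"dx": 0, "dy": 0, "dz": 0, "rx": 0, "ry": 0, "rz": 0},
    {"dx": 0, "dy": 0, "dz": 0, "rx": 0, "ry": 0, "rz": 0},
    {"dx": 0, "dy": 0, "dz": 0, "rx": 0, "ry": 0, "rz": 0},
    {"dx": 0, "dy": 0, "dz": 0, "rx": 0, "ry": 0, "rz": 0},
  ],
  fingers=0.48,
)

```text
t: 14.75
eef_pos: [447.3, -246.2, 193.7]
tcp_rot: [3.141, -0.001, -0.135]
ft_force: [-0.2, -0.3, 0.7]
opening: 0.508
```

Emit:
play_rows(
  increments=[
    {"dx": 0, "dy": 0, "dz": 0, "rx": 0, "ry": 0, "rz": 0},
    {"dx": 0, "dy": 0, "dz": 0, "rx": 0, "ry": 0, "rz": 0},
    {"dx": 0, "dy": 0, "dz": 0, "rx": 0, "ry": 0, "rz": 0},
    {"dx": 0, "dy": 0, "dz": 0, "rx": 0, "ry": 0, "rz": 0},
  ],
)

```text
t: 15.08
eef_pos: [447.3, -246.2, 193.7]
tcp_rot: [3.141, -0.002, -0.135]
ft_force: [0.0, 0.0, 1.2]
opening: 0.481
```

```bash
python3 - <<'E'
from h import *
tomove([447.2,-246.1,193],-.136)
print(env.state()["opening"])
d=cam("wrist");save(d["image"],"w12",None,1.5)
E
```

```text
t 15.0833 pos [ 447.3 -246.2  193.7] rpy [ 3.1408e+00 -1.6000e-03 -1.3540e-01] shift [-0.1 -0.1  0.7]
rotvec6 [ 0.01 -0.01  0.01]
0.4808270094887749
```

View pics/w12.png

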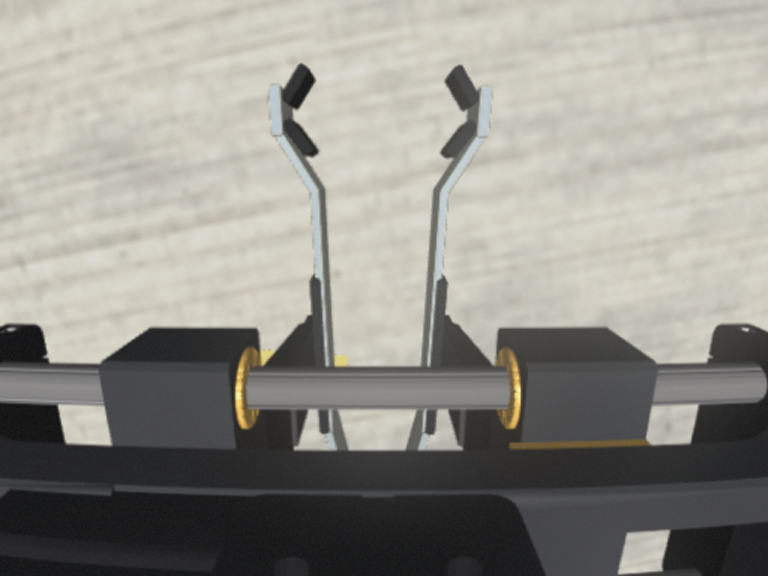

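Emit:
play_rows(
  increments=[
    {"dx": 0, "dy": 0, "dz": -4, "rx": 0, "ry": 0, "rz": 0},
    {"dx": 0, "dy": 0, "dz": -12, "rx": 0, "ry": 0, "rz": 0},
    {"dx": 0, "dy": 0, "dz": -24, "rx": 0, "ry": 0, "rz": 0},
    {"dx": 0, "dy": 0, "dz": -36, "rx": 0, "ry": 0, "rz": 0},
    {"dx": 0, "dy": 0, "dz": -40, "rx": 0, "ry": 0, "rz": 0},
    {"dx": 0, "dy": 0, "dz": -40, "rx": 0, "ry": 0, "rz": 0},
  ],
)

```text
t: 15.63
eef_pos: [447.3, -246.2, 235.0]
tcp_rot: [3.14, -0.003, -0.135]
ft_force: [1.0, -0.6, -1.3]
opening: 0.485
```

```bash
python3 - <<'E'
from h import *
tomove([460,-13,233],0)
print(env.state()["opening"])
d=cam("wrist");save(d["image"],"w13",None,1.5)
E
```

```text
t 15.6333 pos [ 447.3 -246.2  235. ] rpy [ 3.1398 -0.0034 -0.1353] shift [ -18.9 -232.7    1.5]
rotvec6 [ 0.02 -0.03 -1.29]
0.4854218603311468
```

View pics/w13.png

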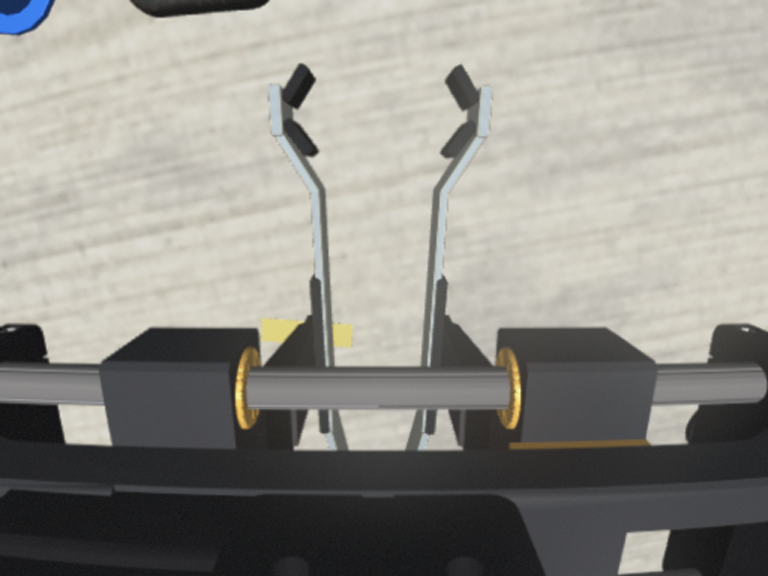

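Emit:
play_rows(
  increments=[
    {"dx": -1, "dy": -10, "dz": 0, "rx": 0, "ry": 0, "rz": -0.1},
    {"dx": -3, "dy": -35, "dz": 0, "rx": 0, "ry": 0, "rz": -0.2},
    {"dx": -6, "dy": -70, "dz": 0, "rx": 0, "ry": 0, "rz": -0.4},
    {"dx": -9, "dy": -105, "dz": 0, "rx": 0, "ry": 0, "rz": -0.6},
    {"dx": -12, "dy": -140, "dz": 0, "rx": 0, "ry": 0, "rz": -0.8},
    {"dx": -15, "dy": -175, "dz": 0, "rx": 0, "ry": 0, "rz": -1},
    {"dx": -17, "dy": -205, "dz": 0, "rx": 0, "ry": 0, "rz": -1.2},
    {"dx": -19, "dy": -225, "dz": 0, "rx": 0.02, "ry": -0.03, "rz": -1.29},
  ],
)

```text
t: 16.35
eef_pos: [458.1, -17.6, 233.4]
tcp_rot: [-3.141, 0.002, 0.003]
ft_force: [0.2, -0.7, -0.7]
opening: 0.483
```

```bash
python3 - <<'E'
from h import *
tomove([460,-13,206],0)
print(env.state()["opening"])
E
```

```text
t 16.35 pos [458.1 -17.6 233.4] rpy [-3.1406e+00  2.0000e-03  3.0000e-03] shift [ 1.9 -4.6 27.4]
rotvec6 [-0.01  0.02  0.03]
0.48340992904669844
```

Emit:
play_rows(
  increments=[
    {"dx": 2, "dy": -4.6, "dz": 5, "rx": -0.01, "ry": 0.02, "rz": 0.03},
    {"dx": 2, "dy": -4.6, "dz": 14, "rx": -0.01, "ry": 0.02, "rz": 0.03},
    {"dx": 2, "dy": -4.6, "dz": 22, "rx": -0.01, "ry": 0.02, "rz": 0.03},
    {"dx": 2, "dy": -4.6, "dz": 27.4, "rx": -0.01, "ry": 0.02, "rz": 0.03},
    {"dx": 2, "dy": -4.6, "dz": 27.4, "rx": -0.01, "ry": 0.02, "rz": 0.03},
    {"dx": 2, "dy": -4.6, "dz": 27.4, "rx": -0.01, "ry": 0.02, "rz": 0.03},
  ],
)

```text
t: 16.85
eef_pos: [460.0, -13.9, 205.4]
tcp_rot: [-3.141, 0.001, -0.002]
ft_force: [0.7, 0.2, -0.3]
opening: 0.484
```

```bash
python3 - <<'E'
from h import *
tomove([531,-13,206],0)
d=cam("wrist");save(d["image"],"w14",None,1.5)
s=env.state();M=R.from_euler('xyz',s["tcp_rot"])
for q in [(85,0,171),(85,0,182),(71,22.5,174),(71,-22.5,174)]: print(q,(proj(d,s["eef_pos"]+M.apply(q))*1.5).round(0))
print((proj(d,[(616,-13,69),(616,-13,46),(616,-13,0)])*1.5).round(0))
t=cam("scene");save(t["image"],"s14",(130,120,330,270),4)
E
```

```text
t 16.85 pos [460.  -13.9 205.4] rpy [-3.1415e+00  1.3000e-03 -1.7000e-03] shift [71.  -1.  -0.7]
rotvec6 [-0.    0.01 -0.02]
(85, 0, 171) [[376. 104.]]
(85, 0, 182) [[377. 108.]]
(71, 22.5, 174) [[446. 150.]]
(71, -22.5, 174) [[307. 150.]]
[[ 371. -230.]
 [ 372. -167.]
 [ 374.  -82.]]
```

View pics/w14.png

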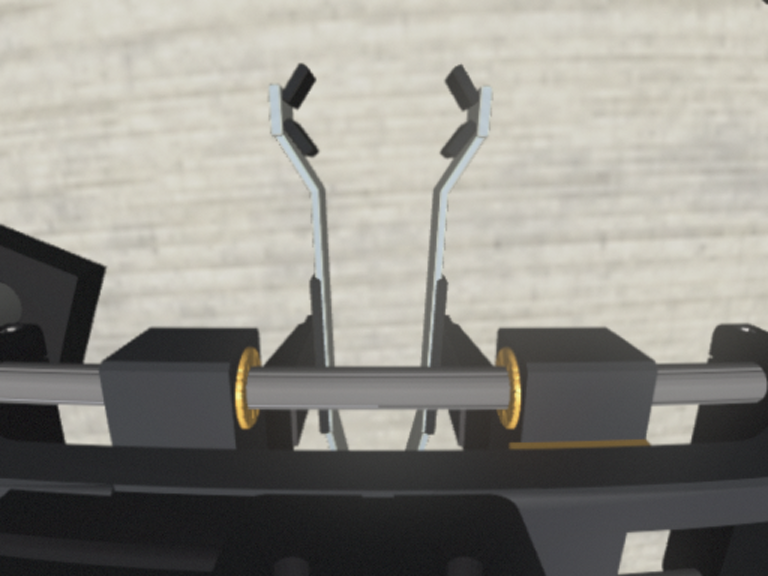

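View pics/s14.png

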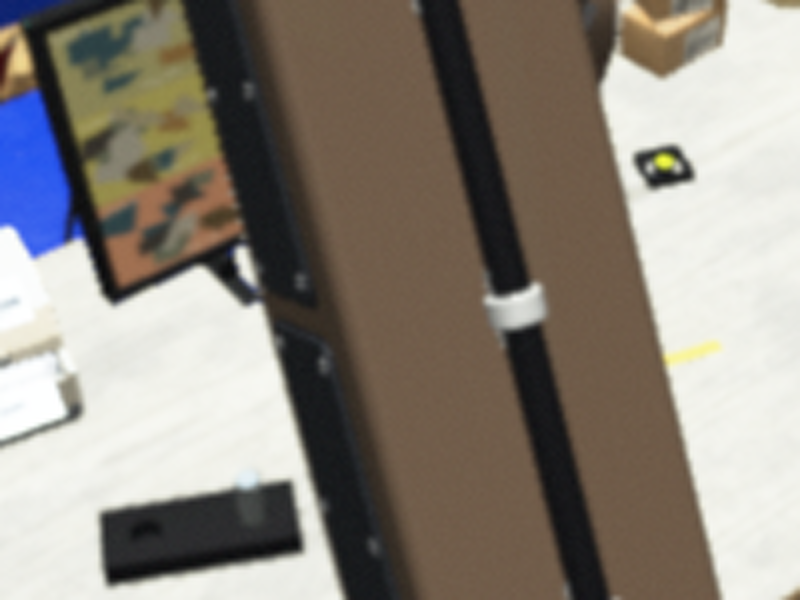

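Emit:
play_rows(
  increments=[
    {"dx": 5, "dy": -2.2, "dz": 0, "rx": 0, "ry": 0.01, "rz": -0.02},
    {"dx": 15, "dy": -2.2, "dz": 0, "rx": 0, "ry": 0.01, "rz": -0.02},
    {"dx": 25, "dy": -2.2, "dz": 0, "rx": 0, "ry": 0.01, "rz": -0.02},
    {"dx": 32, "dy": -2.2, "dz": 0, "rx": 0, "ry": 0.01, "rz": -0.02},
    {"dx": 35, "dy": -2.2, "dz": 0, "rx": 0, "ry": 0.01, "rz": -0.02},
    {"dx": 35, "dy": -2.2, "dz": 0, "rx": 0, "ry": 0.01, "rz": -0.02},
  ],
)

```text
t: 17.45
eef_pos: [495.9, -11.5, 206.0]
tcp_rot: [3.141, -0.002, 0.001]
ft_force: [-0.7, -0.7, -0.7]
opening: 0.485
```

```bash
python3 - <<'E'
from h import *
tomove([531,-11.7,206],0)
d=cam("wrist");save(d["image"],"w15",None,1.5)
print((proj(d,[(616,-13,69),(616,-13,46),(616,-13,0),(594,-13,4)])*1.5).round(0))
E
```

```text
t 17.45 pos [495.9 -11.5 206. ] rpy [ 3.1414e+00 -1.7000e-03  1.1000e-03] shift [35.1  0.3  0. ]
rotvec6 [ 0.   -0.02  0.01]
[[383. -71.]
 [382. -30.]
 [381.  22.]
 [381.  81.]]
```

View pics/w15.png

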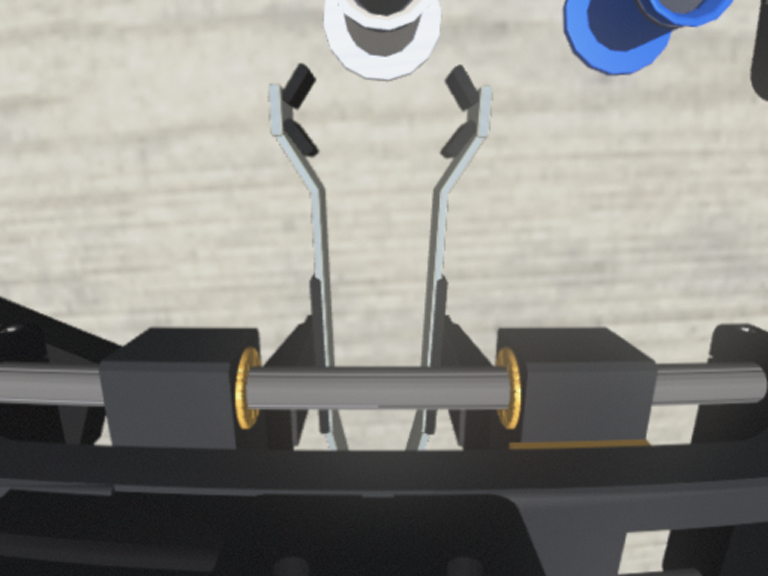

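Emit:
play_rows(
  increments=[
    {"dx": 4, "dy": 0.3, "dz": 0, "rx": 0, "ry": -0.02, "rz": 0.01},
    {"dx": 10, "dy": 0.3, "dz": 0, "rx": 0, "ry": -0.02, "rz": 0.01},
    {"dx": 17, "dy": 0.3, "dz": 0, "rx": 0, "ry": -0.02, "rz": 0.01},
    {"dx": 24, "dy": 0.3, "dz": 0, "rx": 0, "ry": -0.02, "rz": 0.01},
    {"dx": 31, "dy": 0.3, "dz": 0, "rx": 0, "ry": -0.02, "rz": 0.01},
    {"dx": 35, "dy": 0.3, "dz": 0, "rx": 0, "ry": -0.02, "rz": 0.01},
    {"dx": 35, "dy": 0.3, "dz": 0, "rx": 0, "ry": -0.02, "rz": 0.01},
    {"dx": 35, "dy": 0.3, "dz": 0, "rx": 0, "ry": -0.02, "rz": 0.01},
  ],
)

```text
t: 18.17
eef_pos: [530.3, -11.7, 205.8]
tcp_rot: [3.142, 0.001, 0.0]
ft_force: [-0.5, -0.3, -1.0]
opening: 0.481
```

```bash
python3 - <<'E'
from h import *
tomove([531,-11.7,206],0)
d=cam("wrist");save(d["image"],"w16",None,1.5)
print((proj(d,[(616,-13,69),(616,-13,46),(616,-13,4),(594,-13,4),(638,-13,4),(616,-13,32)])*1.5).round(0))
E
```

```text
t 18.1667 pos [530.3 -11.7 205.8] rpy [3.1415e+00 1.4000e-03 1.0000e-04] shift [ 0.7  0.  -0.2]
rotvec6 [0.   0.01 0.  ]
[[382.  80.]
 [381.  95.]
 [380. 113.]
 [380. 173.]
 [380.  52.]
 [381. 102.]]
```

View pics/w16.png

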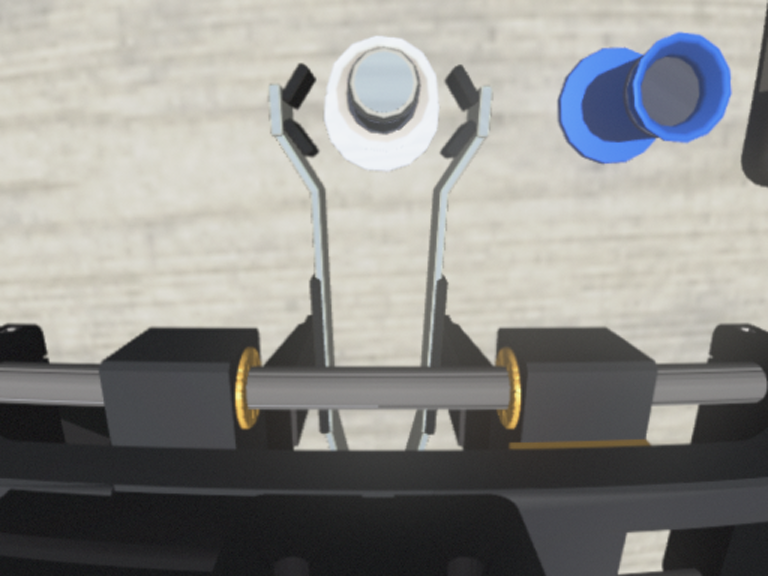

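```bash
python3 - <<'E'
from h import *
d=cam("wrist");save(d["image"],"w16c",(170,15,340,125),4.5)
p=lambda u,v,z:at(d,u/1.5,v/1.5,z)
print(p(303,66,32),p(316,150,32),p(294,113,32),p(465,113,32)); print("flange",p(382,170,4),p(382,37,4),p(326,105,4),p(439,105,4))
E
```

```text
[626.92608215  11.4774497   32.        ] [601.10150163   8.00169609  32.        ] [612.6794974   14.75210328  32.        ] [612.64642551 -39.79528422  32.        ]
flange [594.81778503 -13.59958211   4.        ] [642.96775099 -13.56174978   4.        ] [618.88125141   7.45170552   4.        ] [618.87299712 -34.99589561   4.        ]
```

View pics/w16c.png

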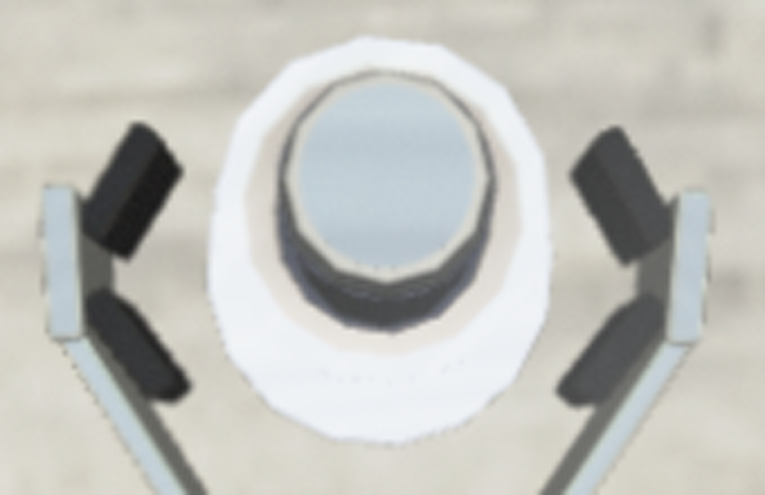

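Emit:
play_rows(
  increments=[
    {"dx": 2.5, "dy": 0.8, "dz": 0, "rx": 0, "ry": 0.01, "rz": 0},
    {"dx": 2.5, "dy": 0.8, "dz": 0, "rx": 0, "ry": 0.01, "rz": 0},
    {"dx": 2.5, "dy": 0.8, "dz": 0, "rx": 0, "ry": 0.01, "rz": 0},
  ],
)

```text
t: 18.52
eef_pos: [532.5, -12.5, 205.9]
tcp_rot: [3.142, 0.001, -0.0]
ft_force: [0.4, 0.6, -0.9]
opening: 0.48
```

Emit:
play_rows(
  increments=[
    {"dx": 0, "dy": 0, "dz": 0, "rx": 0, "ry": 0, "rz": 0},
    {"dx": 0, "dy": 0, "dz": 0, "rx": 0, "ry": 0, "rz": 0},
    {"dx": 0, "dy": 0, "dz": 0, "rx": 0, "ry": 0, "rz": 0},
  ],
  fingers=0.36,
)

```text
t: 18.77
eef_pos: [532.5, -12.5, 205.9]
tcp_rot: [-3.142, 0.001, -0.0]
ft_force: [0.9, 0.2, -1.0]
opening: 0.373
```

```bash
python3 - <<'E'
from h import *
print(env.state()["opening"],env.state()["eef_pos"])
d=cam("wrist");save(d["image"],"w17c",(170,15,340,125),4.5)
E
```

```text
0.3726506022510352 [532.4737636  -12.53292127 205.90276459]
```

View pics/w17c.png

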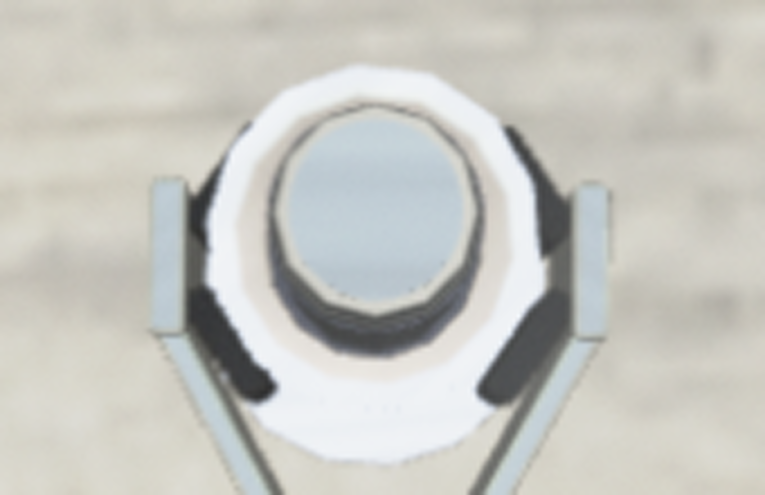

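Emit:
play_rows(
  increments=[
    {"dx": 0, "dy": 0, "dz": 0, "rx": 0, "ry": 0, "rz": 0},
    {"dx": 0, "dy": 0, "dz": 0, "rx": 0, "ry": 0, "rz": 0},
    {"dx": 0, "dy": 0, "dz": 0, "rx": 0, "ry": 0, "rz": 0},
    {"dx": 0, "dy": 0, "dz": 0, "rx": 0, "ry": 0, "rz": 0},
    {"dx": 0, "dy": 0, "dz": 0, "rx": 0, "ry": 0, "rz": 0},
    {"dx": 0, "dy": 0, "dz": 0, "rx": 0, "ry": 0, "rz": 0},
  ],
  fingers=0,
)

```text
t: 19.32
eef_pos: [532.5, -12.5, 205.9]
tcp_rot: [3.142, 0.001, -0.0]
ft_force: [-0.7, 0.3, -1.0]
opening: 0.349
```

```bash
python3 - <<'E'
from h import *
s=env.state();print(s["opening"],s["eef_pos"],s["ft_force"])
d=cam("wrist");save(d["image"],"w18",None,1.5)
E
```

```text
0.3493743015595311 [532.47268037 -12.50637077 205.90297915] [-0.74422183  0.29272632 -0.99814735]
```

View pics/w18.png

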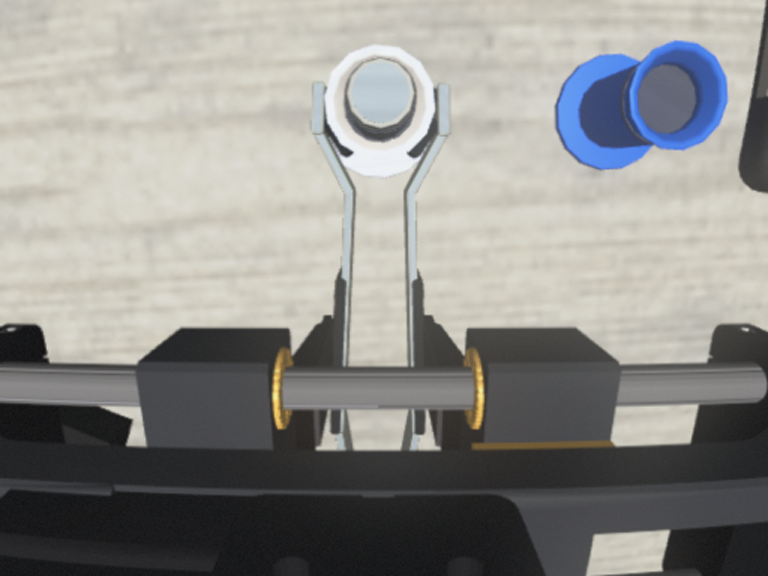

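Emit:
play_rows(
  increments=[
    {"dx": 0, "dy": 0, "dz": -2, "rx": 0, "ry": 0, "rz": 0},
    {"dx": 0, "dy": 0, "dz": -5, "rx": 0, "ry": 0, "rz": 0},
    {"dx": 0, "dy": 0, "dz": -10, "rx": 0, "ry": 0, "rz": 0},
    {"dx": 0, "dy": 0, "dz": -16, "rx": 0, "ry": 0, "rz": 0},
    {"dx": 0, "dy": 0, "dz": -20, "rx": 0, "ry": 0, "rz": 0},
    {"dx": 0, "dy": 0, "dz": -20, "rx": 0, "ry": 0, "rz": 0},
  ],
)

```text
t: 19.87
eef_pos: [532.6, -12.5, 227.0]
tcp_rot: [3.141, -0.001, -0.0]
ft_force: [0.4, -1.0, -3.3]
opening: 0.347
```

```bash
python3 - <<'E'
from h import *
s=env.state();print(s["opening"],s["eef_pos"],s["ft_force"],s["moment"],s["tcp_rot"])
d=cam("wrist");save(d["image"],"w19",None,1.5)
E
```

```text
0.3471567152059127 [532.63178512 -12.53545267 227.009869  ] [ 0.36804095 -1.04678631 -3.31330093] [0.03997385 0.17403416 0.02204894] [ 3.14135928e+00 -1.02664619e-03 -9.88943992e-05]
```

View pics/w19.png

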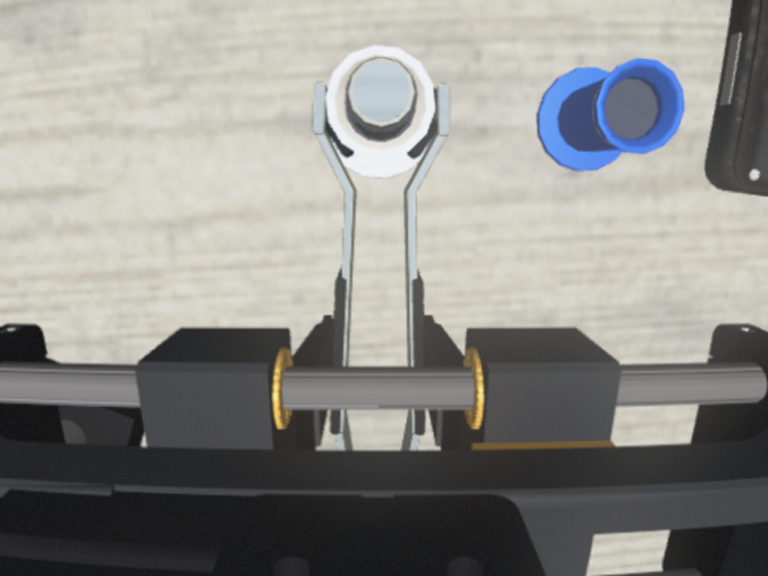

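Emit:
play_rows(
  increments=[
    {"dx": 0, "dy": 0, "dz": -6, "rx": 0, "ry": 0, "rz": 0},
    {"dx": 0, "dy": 0, "dz": -18, "rx": 0, "ry": 0, "rz": 0},
    {"dx": 0, "dy": 0, "dz": -32, "rx": 0, "ry": 0, "rz": 0},
    {"dx": 0, "dy": 0, "dz": -46, "rx": 0, "ry": 0, "rz": 0},
    {"dx": 0, "dy": 0, "dz": -60, "rx": 0, "ry": 0, "rz": 0},
    {"dx": 0, "dy": 0, "dz": -72, "rx": 0, "ry": 0, "rz": 0},
    {"dx": 0, "dy": 0, "dz": -79, "rx": 0, "ry": 0, "rz": 0},
    {"dx": 0, "dy": 0, "dz": -79, "rx": 0, "ry": 0, "rz": 0},
  ],
)

```text
t: 20.58
eef_pos: [532.6, -12.5, 306.9]
tcp_rot: [3.141, -0.003, -0.0]
ft_force: [0.8, 0.5, -3.7]
opening: 0.344
```

Emit:
play_rows(
  increments=[
    {"dx": 0, "dy": 0, "dz": 0, "rx": 0, "ry": 0, "rz": 0},
    {"dx": 0, "dy": 0, "dz": 0, "rx": 0, "ry": 0, "rz": 0},
    {"dx": 0, "dy": 0, "dz": 0, "rx": 0, "ry": 0, "rz": 0},
    {"dx": 0, "dy": 0, "dz": 0, "rx": 0, "ry": 0, "rz": 0},
  ],
)

```text
t: 20.92
eef_pos: [532.5, -12.5, 306.3]
tcp_rot: [3.141, -0.002, -0.0]
ft_force: [-0.2, -0.5, -1.9]
opening: 0.343
```

```bash
python3 - <<'E'
from h import *
s=env.state();print(s["opening"],s["eef_pos"],s["ft_force"],s["moment"],s["tcp_rot"],abs(s["qvel"]).max())
d=cam("wrist");save(d["image"],"w20",None,1.5)
t=cam("scene");save(t["image"],"s20",(130,100,330,270),4)
t=cam("top");save(t["image"],"t20",None,1.5)
E
```

```text
0.3431636691731014 [532.51900072 -12.50058215 306.34926169] [-0.20268356 -0.49232495 -1.91803561] [0.05964264 0.14232758 0.0184445 ] [ 3.14123529e+00 -1.74165311e-03 -4.51439859e-05] 0.0018513149215964198
```

View pics/w20.png

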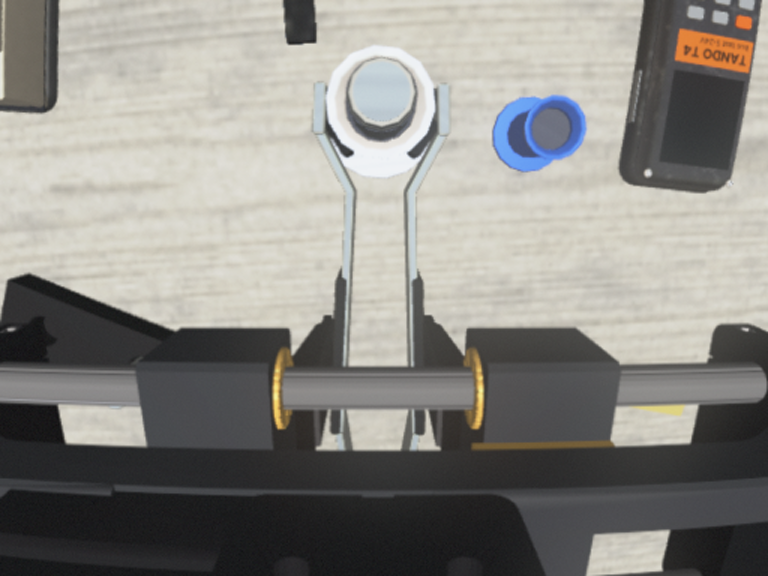

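View pics/s20.png

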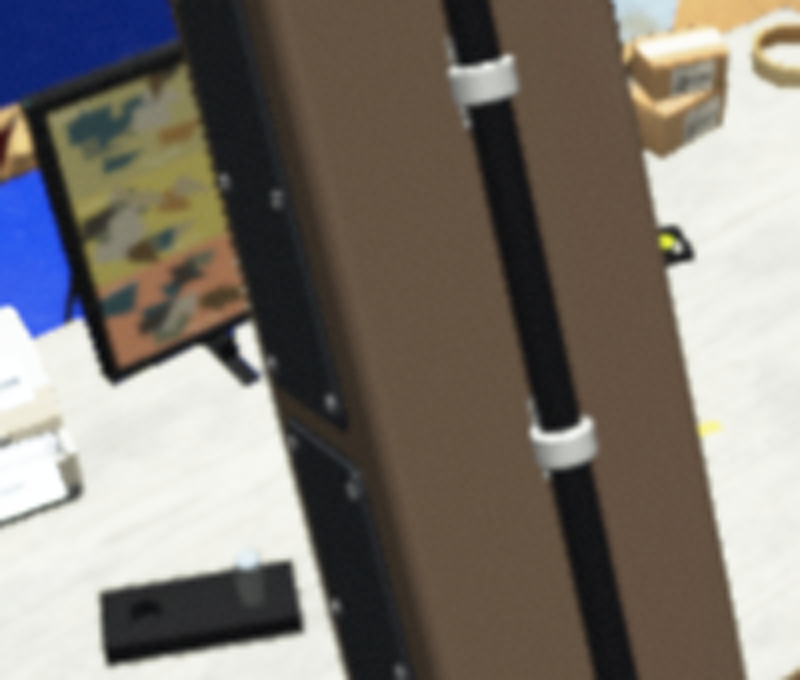

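View pics/t20.png

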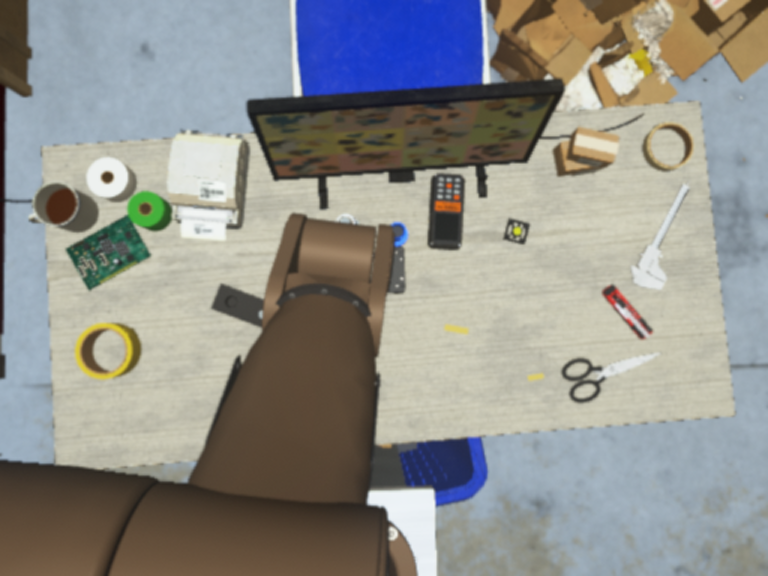

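```bash
python3 -c "
from cell import env
print(env.job_done()); print(env.state()['t'])"
```

```text
the job is handed in; nothing more can be done
None
the job is handed in; nothing more can be done
```

The job is done and handed in at about 21 s of the 67 s. The tall cell is fully down in the aluminium tube, and the arm is holding the tube about 10 cm off the bench in the tongs.

**What I did**
- I took the tall cell from the rack's left pocket and lowered it into the tube. I let it go about 8 mm above the floor, so it dropped the rest of the way.
- I gripped the tongs by their sleeves, squeezed to about 46 mm, and slid the open jaws around the tube. I then closed them and lifted straight up.

**Last checks**
- **Cell:** before the tongs went on, its top was where a fully seated cell should be (z about 69 mm).
- **Lift:** the arm rose 100.4 mm, from z 205.9 to 306.3 mm. The tube looked the same in the wrist picture before and after, so I saw no slip or tilt.
- **Grip:** the sleeves stand at about 33 mm, which fits the tongs closed on the tube. The opening drifted slightly during the lift, from 0.349 to 0.343.
- **Force:** the downward pull at the wrist was 1.9 N at the final pose and 3.7 N in the reading just before. The sensor noise is about 1 N.
- **Left in place:** the short cell, tester and fan were where they started in the final pictures.

**What disagreed:** the first long-range wrist-camera positions were off by 4–6 mm from the close-up ones, so I used the close-up views. The last scene and top pictures did not show the lifted tube clearly because the arm was in the way.

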